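# Pack the bench screwdrivers into the service case

### The arm

A 7-joint arm with a two-finger parallel gripper is mounted at the origin on the work surface. World frame = base frame: x ahead of the robot, y to its left, z up, the work surface at z = 0. Lengths are in m, angles in degrees, forces in N, time in s.
With the tool pointing down it reaches from about 0.425 to 0.875 m from the base axis. Payload 4.7 kg.
Tool frame: the origin (TCP) lies at the very end of the fingers, on their centre line; the grasp point (between the pads) lies 19 mm behind it; z points along the fingers, y is the direction in which the jaws open and shut (so a half turn about z gives the same grasp; the last joint's range is limited). The gripper opens to 87 mm and grips with 3 to 60 N. Pads are 19 mm wide; open, the fingers measure 117 mm over their backs; the gripper's body (75 mm by 190 mm) begins 51 mm behind the grasp point.
Start: joints at [0.808, 18.392, -4.016, 83.108, 1.295, 78.541, -3.26], TCP at [0.65, -0, 0.223] pointing down, gripper open.
Joint ranges: [-163.93, 163.93], [-17.29, 119.83], [-79.2, 71.16], [3.27, 140.29], [-89.18, 269.18], [5.43, 117.66], [-154.24, 154.24]. Speed limits (degrees/s): [147.25, 147.25, 180, 180, 180, 180, 180].

### API

Orientations are given as [roll, pitch, yaw] about the fixed x, y, z axes, in that order (R = Rz(yaw) Ry(pitch) Rx(roll)).
In Python, from cell import monitor, read_camera, camera_info, env, look_for gives the robot as it stands.
- The arm moves only by the tool servo_tool, never from a script. Its argument "commands" is one flat list of numbers, 6 for each row, row after row: the shift along the tool's x, y, z in mm, then the turn, a rotation vector about the tool's x, y, z in degrees. A call has 1 to 10 rows; each row shifts and turns the commanded pose from where the row before left it, along the tool's axes as they then stand; what a row does not reach is not made up. A row lasts 1/10 s, in which the tool goes at most 50 mm and 8.59 degrees, less where a joint would pass 70% of its speed; a pose out of reach is approached as far as the arm can. A call is refused whole if a number of a shift passes 50 or a number of a turn 8.59, either way. A call with a gripper value outside its range is refused whole. "jaw" is the finger opening in mm, from 0 to 87, set as the call begins (left out, the last holds). The fingers move at their own pace and stop on an object; "newtons" is the grip in N (left out, the last holds). Time passes only in rows, so rows that do not move let the fingers close. It gives the time, the measured TCP pose, the force and the opening at its end, in the units of the state.
- monitor.get_obs(): the state, without advancing time (a new reading comes with each control period).
- read_camera(name): name is "scene" or "side" or "wrist"; returns (picture, depth): 384x512x3 uint8, red, green, blue; 384x512 float32, m along the optical axis (not along the pixel's ray), 0 where there is no reading.
- camera_info(name): a dict with "camera_matrix" (3x3 intrinsics, pixels), "R" (3x3) and "t" (3): a world point X has camera coordinates R X + t; the wrist camera has in their place "T_tool_cam" (4x4, takes a point from camera to tool coordinates, whose origin is the TCP and whose axes are the flange's). Camera axes: x right, y down, z forward; pixel columns grow to the right and rows downward; lengths in m; the calibration is good to about 2 mm. The wrist camera is an equidistant fisheye: a pixel r from the principal point sees the ray r / f radians off the axis. A picture is of the moment at which its call begins: read the wrist's pose just before it. camera_info takes no time and is no camera call.
- env.sign_off(): hands the job in, once; it reports no verdict.
Trained networks look in the newest picture that a camera, given by its name, has taken for a name from the list of things; names that differ only in an ending like _2 or _b are one class to them, and where a whole thing is asked for, a point or a joint stands for the part that bears it (a point fixed in the world has none). Each returns a list of dicts, best first, with "conf" (0 to 1); they miss things now and then, are a little off and sometimes report something else, mostly with a low value. They report only what shows in the picture. A call takes as long as a camera call. They do not tell look-alikes from the thing itself.
- look_for(camera, label): "box" ([left, top, width, height] in pixels, round what is visible of it).
The state is a dict: "time_s": time; "qpos": joint angles; "joint_velocities": joint speeds; "effort": joint torques, N m; "tool_pos": TCP position; "tool_rot": TCP orientation; "force": force on the tool from outside, world axes, zero at the start; "wrist_torque": the same for the moment, N m; "grip_width": finger opening in m.
Only numpy, scipy, OpenCV 4.12 (cv2) and the standard library are available. Lean on these libraries where they do the work, as an engineer would, in place of code of your own. Each camera call takes 0.05 s, during which the arm holds its last target.

### The job

Pack up for the service call: swing the hasp off the catch, raise the case's lid until it stays open by itself, and move every screwdriver from the stand into the case, lying wholly inside. Then shut the lid fully and swing the hasp back down flat over the catch, leaving the reel, bottle, panel and carton where they are.

Things in the scene. Friction and masses are not known exactly. Their poses are not given: they have to be found in the camera images.
- case: blue service case fixed to the bench, outside 188 (x) x 158 (y) x 60 mm high without lid, walls and floor 4 mm, inside 180x150x56 mm. Origin at the centre of its underside; its -x side (front) carries the hasp, its +x side the lid's hinge.
- lid (a joint): lid angle: 0 shut, grows as it opens, stop at 1.8 rad. It falls shut if let go below about 1.5 rad and rests against its stop beyond 1.65.
- lid_bar (a point): middle of the lid's black pull bar, a round bar 10 mm thick and 60 mm long along the case's y, carried by two arms (48 mm clear between them) 25 mm in front of the lid's front edge and 20 mm above the lid's top; can be pinched from above with the fingers closing along the case's x and turns between the fingers
- lid_hinge (a point): point on the lid's hinge axis (along the case's y) in line with the pull bar's middle
- hasp (a joint): hasp angle: 0 lying flat on the lid over the catch, grows as it swings up and off towards the front, stop at 1.8 rad (leaning clear in front of the case). Friction holds it where it is left.
- hasp_bar (a point): middle of the free part of the hasp's red grip bar, a round bar 10 mm thick along the case's y, free over 30 mm on the +y side of the steel strap, 20 mm above the lid's top when the hasp is down; can be pinched from above with the fingers closing along the case's x
- hasp_hinge (a point): point on the hasp's hinge axis (along the case's y), at the top of the case's front wall, in line with the bar's middle
- catch (a point): the small brass catch loop on the lid, near its front edge
- stand: aluminium tool stand fixed to the bench: upright row of four open cells, 176 (x) x 20 (y) x 62 mm high, walls 4 mm, each cell 39x12 mm inside, cell centres at x = -64.5, -21.5, 21.5, 64.5 mm; steel foot plate 200x60x6 mm. Origin at the centre of its underside.
- driver0: screwdriver, yellow handle, 132 mm long, 60 g; None if absent. Origin at the tip of its shank; z along its axis to the handle end: steel shank 6 mm thick z=0..55, square black guard 24x24 mm z=55..62, round handle 22 mm thick z=62..132. Starts upright in a cell of the stand, guard resting on the cell walls, shank 55 mm down inside.
- driver1: screwdriver, red handle, 132 mm long, 60 g; None if absent. Origin at the tip of its shank; z along its axis to the handle end: steel shank 6 mm thick z=0..55, square black guard 24x24 mm z=55..62, round handle 22 mm thick z=62..132. Starts upright in a cell of the stand, guard resting on the cell walls, shank 55 mm down inside.
- driver2: screwdriver, orange handle, 132 mm long, 60 g; None if absent. Origin at the tip of its shank; z along its axis to the handle end: steel shank 6 mm thick z=0..55, square black guard 24x24 mm z=55..62, round handle 22 mm thick z=62..132. Starts upright in a cell of the stand, guard resting on the cell walls, shank 55 mm down inside.
- driver3: screwdriver, grey handle, 132 mm long, 60 g; None if absent. Origin at the tip of its shank; z along its axis to the handle end: steel shank 6 mm thick z=0..55, square black guard 24x24 mm z=55..62, round handle 22 mm thick z=62..132. Starts upright in a cell of the stand, guard resting on the cell walls, shank 55 mm down inside.
- reel: solder reel, 60 mm across, 52 mm high, standing; origin under its centre. Bystander.
- flux: flux bottle 44 mm across, 100 mm high; origin under its centre. Bystander.
- panel: aluminium panel with circuit boards, 110x150x3 mm, boards to 12 mm, lying flat; origin under its centre. Bystander.
- carton: pale blue open carton, 90x120x70 mm; origin under its centre. Bystander.
Mind the look-alikes: they are no part of the job. What is shaped like the driver0 but turquoise is not meant.

How it is judged (in metres and radians):
On the way, in this order (a step that is already met when the one before it is completed fails the run):
1. the hasp is swung off the catch with the lid still shut (value of joint hasp above 1.3 rad and value of joint lid below 0.15 rad), for 0.2 s.
2. the lid stands open (value of joint lid above 1.55 rad), for 0.3 s.
3. every screwdriver is inside the case (x of driver0 in the frame of case between -0.09 and 0.09 m and y of driver0 in the frame of case between -0.075 and 0.075 m and z of driver0 in the frame of case between 0 and 0.055 m and angle between driver0's own z axis and vertical between 1.1 and 2.04 rad and x of driver1 in the frame of case between -0.09 and 0.09 m and y of driver1 in the frame of case between -0.075 and 0.075 m and z of driver1 in the frame of case between 0 and 0.055 m and angle between driver1's own z axis and vertical between 1.1 and 2.04 rad and x of driver2 in the frame of case between -0.09 and 0.09 m and y of driver2 in the frame of case between -0.075 and 0.075 m and z of driver2 in the frame of case between 0 and 0.055 m and angle between driver2's own z axis and vertical between 1.1 and 2.04 rad and x of driver3 in the frame of case between -0.09 and 0.09 m and y of driver3 in the frame of case between -0.075 and 0.075 m and z of driver3 in the frame of case between 0 and 0.055 m and angle between driver3's own z axis and vertical between 1.1 and 2.04 rad), for 0.3 s.
4. the lid is shut, the hasp still off (value of joint lid below 0.04 rad and value of joint hasp above 0.5 rad), for 0.2 s.
5. the hasp lies over the catch (value of joint hasp below 0.15 rad), for 0.2 s.
At the end, for the whole second after the job is handed in: Every screwdriver present lies (axis within about 27 degrees of level) with its tip inside the case's inner space (|x| < 90 mm, |y| < 75 mm, z between 0 and 55 mm in the case's frame), the lid is shut (under 0.04 rad) and the hasp is down over the catch (under 0.15 rad) (all of step 3 and value of joint lid below 0.04 rad and value of joint hasp below 0.15 rad); the robot touches nothing.
It fails at once if the lid is lifted while the hasp is over the catch (value of joint lid above 0.3 rad and value of joint hasp below 0.6 rad).
It fails at once if a bystander (reel, bottle, panel or carton) is shifted by more than 30 mm (distance of any of reel, flux, panel, carton from where it was at the start of the episode above 0.03 m).
Of driver0, driver1, driver2, driver3 only 2 to 4 are there at a start; the rules pass over those that are not, and their reading is None.
At some moment in a run one of driver0, driver1, driver2, driver3 may be knocked a few centimetres aside while the robot is not near it.
Once in a run the grip may slacken for a moment while it holds something.
It also fails if it takes over 210 s, if anything falls off the work surface, if the arm or the gripper's body presses on something with over 40 N, if the wrist force passes 120 N, or if a joint passes its speed limit or range.

## Working session

There is one attempt and no reset: what is moved stays moved. The work goes in short steps, Python scripts to look and compute and a tool call to move; the robot and the scene stay as the last step left them, time stands still between calls to the robot, and variables do not carry over. Pictures are saved under pics/ and viewed, and the job is handed in when it is done.

Besides the shell and the picture viewer there is one more tool, called after "Call:" as name(argument=value, ...) on one line, values as JSON. servo_tool: Moves the arm, as the interface text tells. Its arguments: {"type":"object","properties":{"commands":{"type":"array","items":{"type":"number"}},"jaw":{"type":"number"},"newtons":{"type":"number"}},"required":["commands"]}

```bash
ls; mkdir -p pics; python3 - <<'E'
from cell import monitor, read_camera, camera_info, env, look_for
import cv2
o=monitor.get_obs(); print(o)
for c in ["scene","side","wrist"]:
    p,d=read_camera(c); cv2.imwrite(f"pics/a_{c}.png",p[:,:,::-1]); print(c,camera_info(c))
E
```

```text
pics
{'time_s': 0.0, 'qpos': array([ 0.80850072, 18.43657286, -4.01401521, 83.17509832,  1.29695982,
       78.54276157, -3.25851749]), 'joint_velocities': array([ 0.00448146,  0.05428951, -0.00427558, -0.01533214,  0.03692115,
       -0.04103524, -0.07195175]), 'effort': array([-2.58547143e-04, -4.91284704e+01, -4.03903294e-01, -3.12526345e+01,
       -6.40594075e-02,  4.37659642e-02,  1.61017233e-04]), 'tool_pos': array([ 6.49433409e-01, -8.79706456e-05,  2.21487810e-01]), 'tool_rot': array([-1.79890916e+02,  8.31455786e-03,  9.00016958e+01]), 'force': array([-0.45899453,  0.03645542,  0.00383047]), 'wrist_torque': array([ 0.03291991, -0.03316833, -0.01374249]), 'grip_width': 0.08694451043566527}
scene {'camera_matrix': array([[353.95143433,   0.        , 254.24409986],
       [  0.        , 353.95143433, 188.26570753],
       [  0.        ,   0.        ,   1.        ]]), 'R': array([[ 0.87112287,  0.49068145, -0.01940759],
       [ 0.35922492, -0.66369406, -0.65610034],
       [-0.33481696,  0.56457232, -0.75442408]]), 't': array([-0.52695151, -0.16055669,  1.24900631])}
side {'ca
[... 204 characters left out ...]
96,  0.01058299],
       [-0.46482725,  0.49180335, -0.7362507 ],
       [ 0.49429862, -0.54575266, -0.67662612]]), 't': array([0.42979325, 0.34833838, 0.70064816])}
wrist {'camera_matrix': array([[297.31863964,   0.        , 255.44514139],
       [  0.        , 297.31863964, 193.19405959],
       [  0.        ,   0.        ,   1.        ]]), 'T_tool_cam': array([[-8.59116462e-04, -9.53187117e-01, -3.02379863e-01,
         8.42715702e-02],
       [ 9.99999613e-01, -7.61906838e-04, -4.39435173e-04,
        -4.41615590e-04],
       [ 1.88478661e-04, -3.02380124e-01,  9.53187403e-01,
        -1.62253928e-01],
       [ 0.00000000e+00,  0.00000000e+00,  0.00000000e+00,
         1.00000000e+00]])}
```

View pics/a_scene.png

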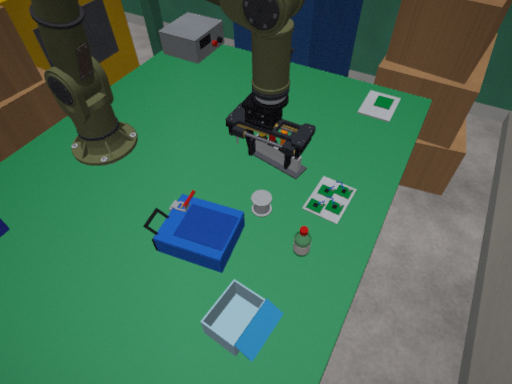

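View pics/a_side.png

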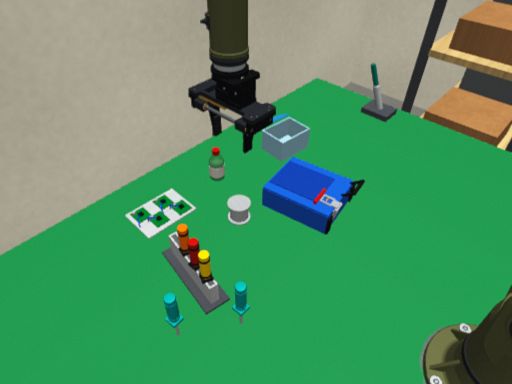

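View pics/a_wrist.png

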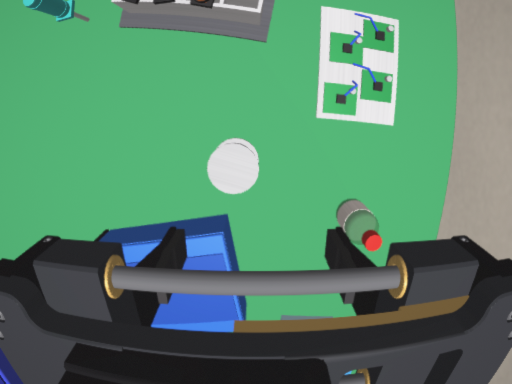

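```bash
cat > h.py <<'E'
from cell import monitor, read_camera, camera_info, env, look_for
import cv2, numpy as np
from scipy.spatial.transform import Rotation as Rn
def pose():
    o=monitor.get_obs(); T=np.eye(4); T[:3,:3]=Rn.from_euler('xyz',o['tool_rot'],degrees=True).as_matrix(); T[:3,3]=o['tool_pos']; return T
def cloud(c,p=None,d=None,T=None):
    if p is None:
        T=pose(); p,d=read_camera(c)
    i=camera_info(c); K=i['camera_matrix']
    v,u=np.mgrid[0:384,0:512].astype(float)
    x=(u-K[0,2])/K[0,0]; y=(v-K[1,2])/K[1,1]
    if c=='wrist':
        r=np.hypot(x,y)+1e-9; s=np.tan(r)/r; x=x*s;y=y*s
        P=np.stack([x*d,y*d,d],-1); M=T@i['T_tool_cam']; W=P@M[:3,:3].T+M[:3,3]
    else:
        P=np.stack([x*d,y*d,d],-1); W=(P-i['t'])@i['R']
    return p,d,W
def proj(c,X,T=None):
    i=camera_info(c); K=i['camera_matrix']; X=np.atleast_2d(X)
    if c=='wrist':
        M=np.linalg.inv(T@i['T_tool_cam']); C=X@M[:3,:3].T+M[:3,3]
        r=np.hypot(C[:,0],C[:,1]); th=np.arctan2(r,C[:,2]); k=th/(r+1e-9)
        return np.c_[C[:,0]*k*K[0,0]+K[0,2],C[:,1]*k*K[1,1]+K[1,2]]
    C=X@i['R'].T+i['t']
    return np.c_[C[:,0]/C[:,2]*K[0,0]+K[0,2],C[:,1]/C[:,2]*K[1,1]+K[1,2]]
def crop(p,x0,y0,x1,y1,f,name):
    cv2.imwrite('pics/'+name,cv2.resize(p[y0:y1,x0:x1,::-1],None,fx=f,fy=f,interpolation=cv2.INTER_CUBIC))
E
python3 - <<'E'
from h import *
for c in ['scene','side']:
    p,d,W=cloud(c); np.savez(f'{c}0.npz',p=p,d=d,W=W)
    if c=='side':
        crop(p,120,210,280,350,5,'b1.png'); crop(p,250,140,380,240,6,'b2.png')
    else: crop(p,130,180,260,280,6,'b3.png')
    for l in ['case','stand','driver0','reel','flux','panel','carton','hasp_bar','lid_bar','catch']:
        r=look_for(c,l)
        for q in r:
            x,y,w,h=map(int,q['box']); m=W[y:y+h,x:x+w].reshape(-1,3); print(c,l,round(q['conf'],2),[x,y,w,h],np.median(m,0).round(3))
E
```

```text
scene case 0.9 [145, 187, 99, 86] [ 0.515 -0.174  0.039]
scene case 0.68 [252, 187, 20, 28] [0.625 0.003 0.046]
scene case 0.61 [143, 193, 103, 67] [ 0.515 -0.163  0.065]
scene stand 0.85 [254, 139, 50, 39] [0.603 0.173 0.023]
scene driver0 0.55 [283, 130, 2, 12] [ 0.694 -0.02   0.324]
scene reel 0.64 [250, 190, 21, 25] [ 0.625 -0.002  0.049]
scene flux 0.6 [293, 224, 22, 30] [ 0.787 -0.07   0.036]
scene panel 0.84 [310, 174, 47, 49] [0.796 0.141 0.002]
scene carton 0.81 [201, 277, 82, 85] [ 0.744 -0.311  0.003]
scene hasp_bar 0.69 [293, 227, 19, 25] [ 0.786 -0.075  0.059]
scene hasp_bar 0.65 [172, 192, 24, 18] [ 0.446 -0.115  0.067]
scene lid_bar 0.92 [143, 195, 99, 65] [ 0.513 -0.17   0.066]
scene catch 0.57 [142, 194, 99, 67] [ 0.509 -0.171  0.065]
side case 0.75 [261, 157, 105, 78] [ 0.51  -0.153  0.02 ]
side stand 0.86 [162, 234, 67, 80] [0.548 0.221 0.004]
side driver0 0.76 [197, 247, 14, 33] [0.507 0.222 0.099]
side driver0 0.64 [235, 280, 13, 43] [0.408 0.221 0.074]
side driver0 0.62 [162, 291, 19, 42] [0.488 0.323 0.059]
side driver0 0.61 [178, 223, 11, 31] [0.588 0.208 0.108]
side driver0 0.61 [263, 158, 99, 59] [ 0.526 -0.173  0.065]
side driver0 0.53 [185, 238, 13, 34] [0.548 0.217 0.093]
side reel 0.96 [226, 194, 23, 33] [0.618 0.015 0.026]
side flux 0.71 [209, 147, 15, 35] [ 0.774 -0.059  0.041]
side flux 0.27 [262, 158, 101, 56] [ 0.529 -0.178  0.065]
side panel 0.59 [123, 188, 69, 46] [0.794 0.142 0.002]
side carton 0.71 [259, 115, 48, 46] [ 0.73  -0.306  0.035]
side carton 0.52 [200, 250, 11, 30] [0.503 0.223 0.106]
side hasp_bar 0.56 [312, 191, 27, 17] [ 0.46  -0.136  0.068]
side lid_bar 0.6 [265, 159, 99, 53] [ 0.525 -0.181  0.066]
side catch 0.92 [260, 157, 102, 58] [ 0.533 -0.176  0.065]
```

View pics/b1.png

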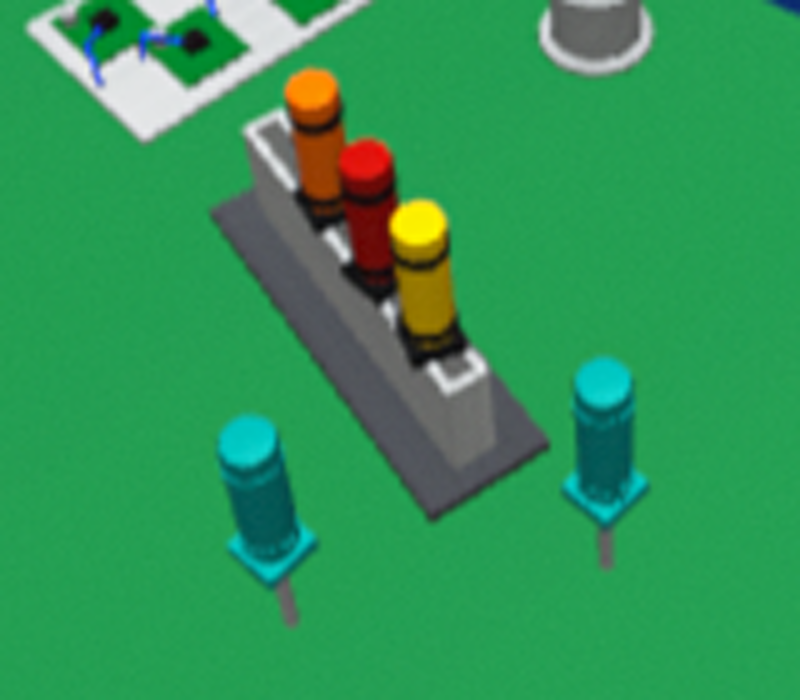

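View pics/b2.png

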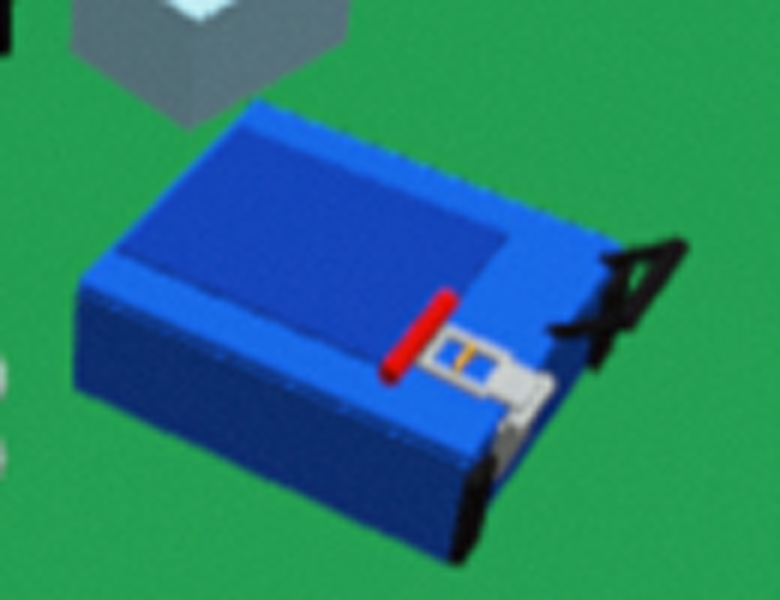

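View pics/b3.png

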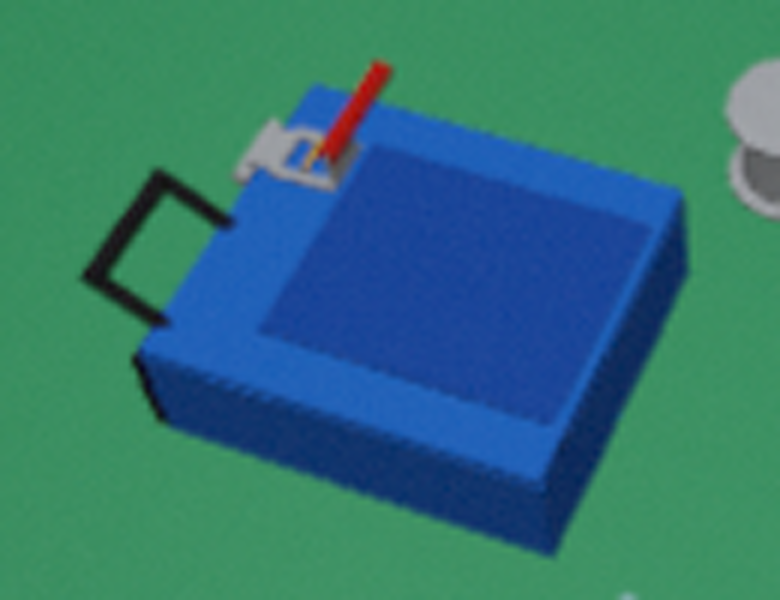

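```bash
python3 - <<'E'
from h import *
for c in ['scene','side']:
    z=np.load(c+'0.npz'); p,W=z['p'].astype(int),z['W']
    r,g,b=p[...,0],p[...,1],p[...,2]
    inb=(abs(W[...,0]-.51)<.16)&(abs(W[...,1]+.17)<.15)
    m=inb&(b>120)&(b>g+50)&(W[...,2]>.055)&(W[...,2]<.08)
    q=W[m]; rc=cv2.minAreaRect((q[:,:2]*1000).astype(np.float32)); print(c,'lid',rc,np.median(q[:,2]),cv2.boxPoints(rc).round(1).tolist())
    m=inb&(r>150)&(g<80)&(b<80)&(W[...,2]>.06); q=W[m]; print('red',q.mean(0).round(4),q[:,2].max(),len(q),cv2.minAreaRect((q[:,:2]*1000).astype(np.float32)))
    m=(abs(W[...,0]-.42)<.1)&(abs(W[...,1]+.2)<.15)&(p.max(-1)<45)&(W[...,2]>.07)&(W[...,2]<.11); q=W[m]; print('blk',q.mean(0).round(4),len(q),cv2.minAreaRect((q[:,:2]*1000).astype(np.float32)), q[:,2].max())
    # stand drivers
    for n,cond in dict(yel=(r>150)&(g>120)&(b<80),red=(r>110)&(g<50)&(b<50),org=(r>150)&(g>60)&(g<140)&(b<60)).items():
        s=cond&(abs(W[...,0]-.55)<.15)&(abs(W[...,1]-.22)<.1)&(W[...,2]>.03); q=W[s]
        if len(q): print(n,len(q),q.mean(0).round(4),q.max(0).round(4),np.median(q[q[:,2]>q[:,2].max()-.004],0).round(4))
    s=(abs(W[...,0]-.55)<.2)&(abs(W[...,1]-.22)<.12)&(W[...,2]>.055)&(W[...,2]<.068)&(p.min(-1)>120); q=W[s]; 
    if len(q): print('stand',len(q),cv2.minAreaRect((q[:,:2]*1000).astype(np.float32)))
E
```

```text
scene lid ((529.4895629882812, -162.41098022460938), (193.8623504638672, 159.89495849609375), 8.768827438354492) 0.06741552353145064 [[421.5, -98.19999694824219], [445.8999938964844, -256.20001220703125], [637.5, -226.60000610351562], [613.0999755859375, -68.5999984741211]]
red [ 0.4704 -0.1177  0.0943] 0.0979096301231674 33 ((470.6047668457031, -117.51931762695312), (5.762617588043213, 50.238128662109375), 10.128459930419922)
blk [ 0.4269 -0.2171  0.0861] 92 ((432.0218200683594, -214.75384521484375), (29.396650314331055, 60.889190673828125), 7.361521244049072) 0.0939598690888842
yel 1 [0.5961 0.2028 0.1379] [0.5961 0.2028 0.1379] [0.5961 0.2028 0.1379]
org 16 [0.5973 0.1992 0.1391] [0.6063 0.2043 0.1415] [0.5961 0.1989 0.1392]
stand 20 ((574.3745727539062, 207.69406127929688), (21.09276580810547, 171.9653778076172), 79.90626525878906)
side lid ((527.4766235351562, -160.50308227539062), (188.27963256835938, 161.271484375), 8.918257713317871) 0.06731638659337227 [[422.0, -95.4000015258789], [447.0, -254.8000030517578], [633.0, -225.60000610351562], [608.0, -66.19999694824219]]
red [ 0.4655 -0.1169  0.0939] 0.09684716168904636 52 ((465.4919738769531, -117.43064880371094), (8.473241806030273, 53.61917495727539), 10.1212158203125)
blk [ 0.421  -0.209   0.0854] 91 ((425.76556396484375, -211.17333984375), (30.032623291015625, 62.9378662109375), 10.468783378601074) 0.09400486592758206
yel 142 [0.5378 0.2151 0.136 ] [0.6038 0.231  0.1408] [0.5144 0.215  0.1383]
red 81 [0.5505 0.2134 0.1337] [0.589  0.2233 0.1403] [0.5472 0.2147 0.1384]
org 99 [0.5703 0.2119 0.1163] [0.5998 0.231  0.1407] [0.5869 0.2095 0.1379]
stand 121 ((568.7793579101562, 208.48895263671875), (20.43684959411621, 176.81744384765625), 79.43998718261719)
```

```bash
cat >> h.py <<'E'
def down(yaw): return Rn.from_euler('xyz',[180,0,yaw],degrees=True).as_matrix()
def rows(pos,R=None,n=None,T=None,step=45,ang=8.0,linear=True):
    """rows from the pose now to TCP pos/R"""
    T=pose() if T is None else T.copy(); R=T[:3,:3] if R is None else R
    rv=Rn.from_matrix(T[:3,:3].T@R).as_rotvec(degrees=True); D=np.array(pos)-T[:3,3]
    N=max(1,int(np.ceil(np.linalg.norm(D)*1000/step)),int(np.ceil(np.abs(rv).max()/ang)))
    if n: N=max(N,n)
    out=[];P=T[:3,3].copy();Rc=T[:3,:3].copy()
    dr=np.round(rv/N,2)
    for k in range(N):
        tgt=T[:3,3]+D*(k+1)/N
        s=np.round(Rc.T@(tgt-P)*1000,1); P=P+Rc@s/1000; Rc=Rc@Rn.from_rotvec(dr,degrees=True).as_matrix()
        out+=list(s)+list(dr)
    for i in range(0,len(out),60): print('CALL',[float(v)+0 for v in out[i:i+60]])
    T2=np.eye(4);T2[:3,:3]=Rc;T2[:3,3]=P; return T2
CO=np.array([.5285,-.1615,0]); CY=8.9
CR=Rn.from_euler('z',CY,degrees=True).as_matrix()
def cw(x,y,z): return CO+CR@np.array([x,y,z])
def wc(X): return (np.asarray(X)-CO)@CR
E
python3 -c "
from h import *
rows(cw(-.053,.063,.19),down(90+CY))"
```

```text
CALL [-21.5, -36.7, 6.5, 0.0, 0.0, -1.78, -20.3, -37.4, 6.5, 0.0, 0.0, -1.78, -19.2, -38.0, 6.5, 0.0, 0.0, -1.78, -17.9, -38.5, 6.6, 0.0, 0.0, -1.78, -16.8, -39.1, 6.5, 0.0, 0.0, -1.78]
```

Call:
servo_tool(commands=[-21.5,-36.7,6.5,0,0,-1.78,-20.3,-37.4,6.5,0,0,-1.78,-19.2,-38,6.5,0,0,-1.78,-17.9,-38.5,6.6,0,0,-1.78,-16.8,-39.1,6.5,0,0,-1.78,0,0,0,0,0,0,0,0,0,0,0,0], jaw=40)

```text
time_s: 1.95
tool_pos: [0.4662, -0.1079, 0.1904]
tool_rot: [179.9, 0.0, 98.8]
force: [0.5, -0.3, 0.7]
grip_width: 0.0426
```

```bash
python3 - <<'E'
from h import *
T=pose(); print(T.round(4)); 
p,d=read_camera('wrist'); p,d,W=cloud('wrist',p,d,T)
q=p.astype(int); m=(q[...,0]>140)&(q[...,1]<80)&(q[...,2]<80)&(W[...,2]>.06)&(W[...,2]<.11)
print(m.sum(), W[m].mean(0), wc(W[m]).min(0),wc(W[m]).max(0))
cv2.circle(p,tuple(int(v) for v in proj('wrist',cw(-.053,.063,.087),T)[0]),4,(0,255,0),1)
crop(p,0,0,512,384,1.5,'c1.png')
E
```

```text
[[-1.528e-01  9.883e-01  1.400e-03  4.662e-01]
 [ 9.883e-01  1.528e-01  1.000e-04 -1.079e-01]
 [-1.000e-04  1.400e-03 -1.000e+00  1.904e-01]
 [ 0.000e+00  0.000e+00  0.000e+00  1.000e+00]]
401 [ 0.48764762 -0.11191525  0.09447149] [-0.05786687  0.02862875  0.09165481] [0.26120302 0.081904   0.10130009]
```

View pics/c1.png

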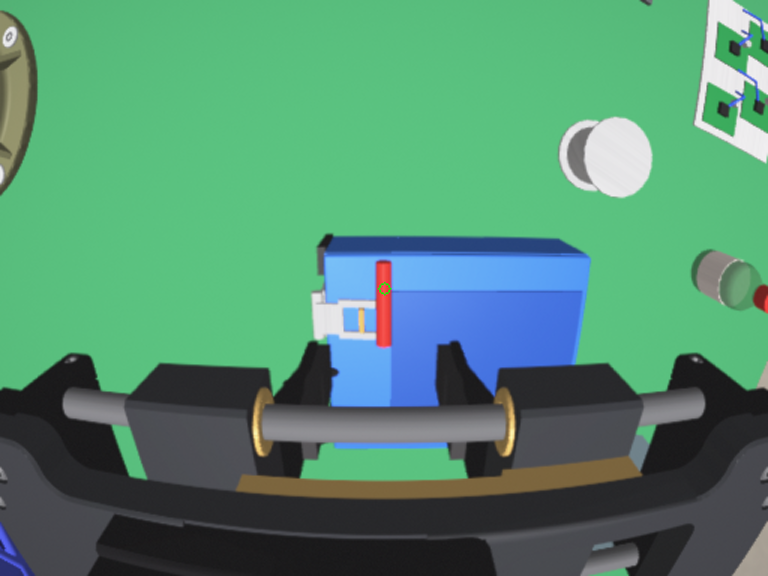

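Call:
servo_tool(commands=[0,0,40,0,0,0,0,0,40,0,0,0,0,0,20,0,0,0,0,0,13,0,0,0,0,0,0,0,0,0,0,0,0,0,0,0])

```text
time_s: 2.6
tool_pos: [0.4678, -0.1071, 0.0778]
tool_rot: [179.9, 0.0, 98.9]
force: [0.5, -0.5, 0.2]
grip_width: 0.0398
```

Call:
servo_tool(commands=[0,0,0,0,0,0,0,0,0,0,0,0,0,0,0,0,0,0,0,0,0,0,0,0,0,0,0,0,0,0], jaw=0, newtons=10)

```text
time_s: 3.1
tool_pos: [0.4663, -0.1075, 0.0771]
tool_rot: [180.0, 0.0, 98.9]
force: [0.1, -0.1, 0.5]
grip_width: 0.0093
```

```bash
python3 - <<'E'
import numpy as np
a=np.arctan2(26,45);r=np.hypot(26,45)
th=np.linspace(0,1.5,17); y=r*np.cos(a+th); z=-r*np.sin(a+th)
o=[]
for i in range(16): o+=[0,round(y[i+1]-y[i],1),round(z[i+1]-z[i],1),0,0,0]
print(o[:60]);print(o[60:])
E
```

```text
[0, np.float64(-2.6), np.float64(-4.1), 0, 0, 0, 0, np.float64(-3.0), np.float64(-3.8), 0, 0, 0, 0, np.float64(-3.3), np.float64(-3.5), 0, 0, 0, 0, np.float64(-3.7), np.float64(-3.2), 0, 0, 0, 0, np.float64(-3.9), np.float64(-2.8), 0, 0, 0, 0, np.float64(-4.2), np.float64(-2.5), 0, 0, 0, 0, np.float64(-4.4), np.float64(-2.1), 0, 0, 0, 0, np.float64(-4.6), np.float64(-1.6), 0, 0, 0, 0, np.float64(-4.7), np.float64(-1.2), 0, 0, 0, 0, np.float64(-4.8), np.float64(-0.8), 0, 0, 0]
[0, np.float64(-4.9), np.float64(-0.3), 0, 0, 0, 0, np.float64(-4.9), np.float64(0.2), 0, 0, 0, 0, np.float64(-4.8), np.float64(0.6), 0, 0, 0, 0, np.float64(-4.8), np.float64(1.1), 0, 0, 0, 0, np.float64(-4.6), np.float64(1.5), 0, 0, 0, 0, np.float64(-4.5), np.float64(1.9), 0, 0, 0]
```

Call:
servo_tool(commands=[0,-2.6,-4.1,0,0,0,0,-3.0,-3.8,0,0,0,0,-3.3,-3.5,0,0,0,0,-3.7,-3.2,0,0,0,0,-3.9,-2.8,0,0,0,0,0,0,0,0,0])

```text
time_s: 3.7
tool_pos: [0.451, -0.1099, 0.0957]
tool_rot: [179.8, 0.0, 98.9]
force: [2.9, 0.5, 4.1]
grip_width: 0.01
```

Call:
servo_tool(commands=[0,-4.2,-2.5,0,0,0,0,-4.4,-2.1,0,0,0,0,-4.6,-1.6,0,0,0,0,-4.7,-1.2,0,0,0,0,-4.8,-0.8,0,0,0,0,0,0,0,0,0])

```text
time_s: 4.3
tool_pos: [0.427, -0.1136, 0.1032]
tool_rot: [-180.0, -0.0, 98.9]
force: [0.9, 1.3, 7.6]
grip_width: 0.0096
```

Call:
servo_tool(commands=[0,-4.9,-0.3,0,0,0,0,-4.9,0.2,0,0,0,0,-4.8,0.6,0,0,0,0,-4.8,1.1,0,0,0,0,-4.6,1.5,0,0,0,0,-4.5,1.9,0,0,0,0,0,0,0,0,0])

```text
time_s: 5.0
tool_pos: [0.398, -0.1181, 0.0968]
tool_rot: [-179.9, -0.0, 98.9]
force: [0.3, -0.6, 1.1]
grip_width: 0.0092
```

```bash
python3 - <<'E'
from h import *
print(pose().round(3))
p,d=read_camera('side'); crop(p,250,120,400,240,5,'d1.png')
E
```

```text
[[-0.154  0.988 -0.002  0.398]
 [ 0.988  0.154  0.    -0.118]
 [ 0.    -0.002 -1.     0.097]
 [ 0.     0.     0.     1.   ]]
```

View pics/d1.png

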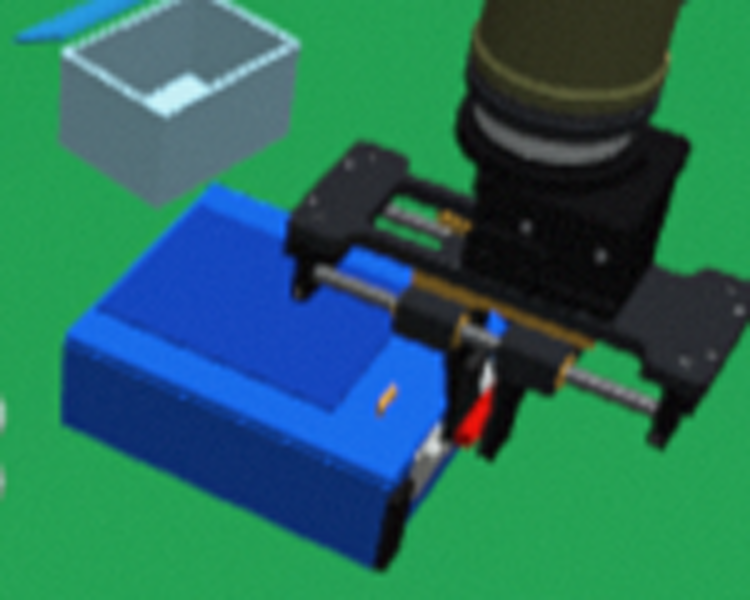

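Call:
servo_tool(commands=[0,0,0,0,0,0,0,0,0,0,0,0,0,0,0,0,0,0,0,0,-20,0,0,0,0,0,-40,0,0,0,0,0,-40,0,0,0,0,0,0,0,0,0], jaw=40)

```text
time_s: 5.75
tool_pos: [0.403, -0.1187, 0.203]
tool_rot: [179.5, 0.2, 98.9]
force: [0.9, -0.6, 0.5]
grip_width: 0.0396
```

```bash
python3 - <<'E'
from h import *
print(pose()[:3,3].round(3))
p,d,W=cloud('side'); crop(p,250,120,400,240,5,'e1.png')
p2,d2,W2=cloud('scene'); crop(p2,130,160,260,280,5,'e2.png')
for c,p,W in(('side',p,W),('scene',p2,W2)):
    L=wc(W); m=(p.max(-1)<50)&(L[...,2]>.078)&(L[...,2]<.1)&(L[...,0]<-.1)&(L[...,0]>-.15)&(L[...,1]<0)&(L[...,1]>-.12)
    q=L[m]; print(c,len(q)); 
    if len(q)>4: print(cv2.minAreaRect((q[:,:2]*1000).astype(np.float32)),np.median(q,0),q.min(0),q.max(0))
E
```

```text
[ 0.403 -0.119  0.203]
side 58
((-119.14677429199219, -35.10382080078125), (16.85765266418457, 57.23388671875), 11.475027084350586) [-0.11939324 -0.03970135  0.09085137] [-0.12326869 -0.06434763  0.07953264] [-0.10587377 -0.00658806  0.09391118]
scene 80
((-110.32212829589844, -37.514225006103516), (18.761526107788086, 60.397804260253906), 1.269881248474121) [-0.11301929 -0.0404358   0.08980368] [-0.11911596 -0.06784978  0.07805432] [-0.10030947 -0.00722263  0.09361627]
```

View pics/e1.png

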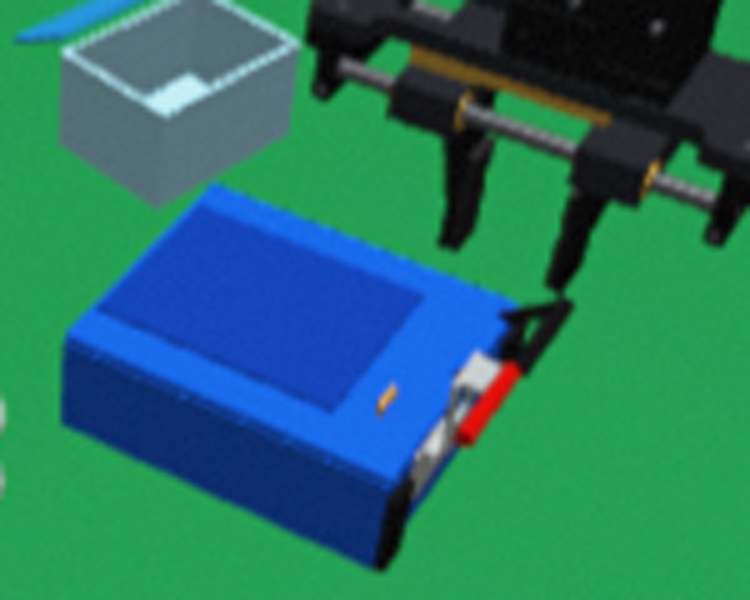

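View pics/e2.png

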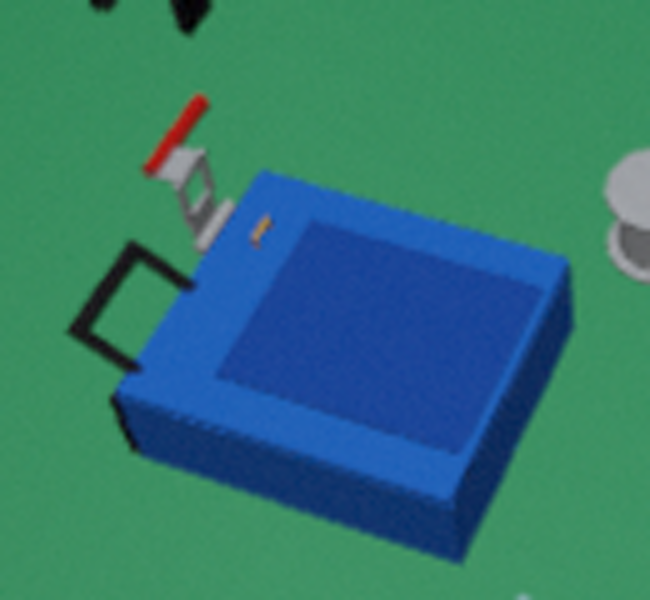

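```bash
python3 -c "
from h import *
rows(cw(-.119,-.037,.19),down(90+CY))"
```

```text
CALL [-33.3, 0.4, 2.8, 0.04, 0.02, 0.0, -33.2, 0.3, 2.8, 0.04, 0.02, 0.0, -33.3, 0.4, 2.8, 0.04, 0.02, 0.0]
```

Call:
servo_tool(commands=[-33.3,0.4,2.8,0,0,0,-33.2,0.3,2.8,0,0,0,-33.3,0.4,2.8,0,0,0,0,0,0,0,0,0,0,0,0,0,0,0])

```text
time_s: 6.35
tool_pos: [0.415, -0.2161, 0.1874]
tool_rot: [-179.8, -0.1, 98.8]
force: [0.0, -0.3, 0.8]
grip_width: 0.0404
```

```bash
python3 - <<'E'
from h import *
T=pose(); print(T[:3,3].round(4),wc(T[:3,3]).round(4)); 
p,d=read_camera('wrist')
q=p.copy()
for X in ((-.119,-.037,.089),(-.119,-.067,.089),(-.119,-.007,.089)): cv2.circle(q,tuple(int(v) for v in proj('wrist',cw(*X),T)[0]),2,(0,255,0),1)
crop(q,120,140,400,320,2.8,'f1.png')
E
```

```text
[ 0.415  -0.2161  0.1874] [-0.1206 -0.0364  0.1874]
```

View pics/f1.png

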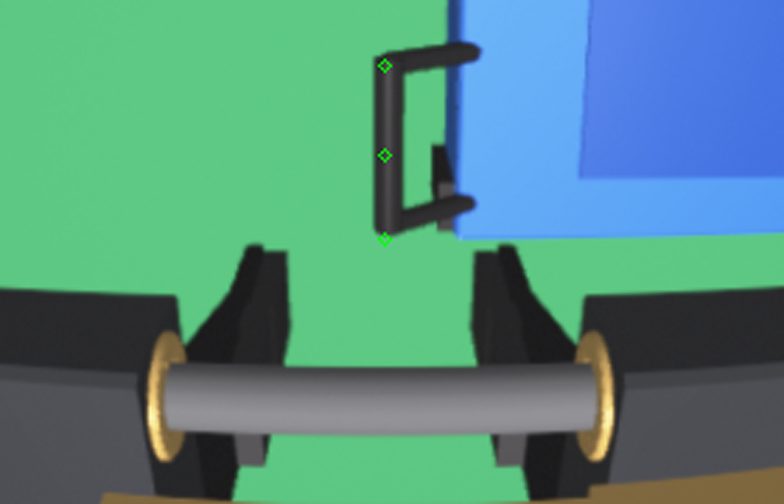

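Call:
servo_tool(commands=[3,2,40,0,0,0,0,0,40,0,0,0,0,0,18,0,0,0,0,0,12,0,0,0,0,0,0,0,0,0,0,0,0,0,0,0])

```text
time_s: 7.0
tool_pos: [0.4183, -0.2128, 0.08]
tool_rot: [179.9, 0.0, 98.9]
force: [0.7, -0.3, 0.7]
grip_width: 0.0405
```

Call:
servo_tool(commands=[0,0,0,0,0,0,0,0,0,0,0,0,0,0,0,0,0,0,0,0,0,0,0,0,0,0,0,0,0,0], jaw=0, newtons=20)

```text
time_s: 7.5
tool_pos: [0.4171, -0.2133, 0.0794]
tool_rot: [-179.9, 0.0, 98.9]
force: [0.7, 1.0, 3.9]
grip_width: 0.009
```

```bash
python3 - <<'E'
import numpy as np
th=np.linspace(0,1.72,31); y=-213*np.cos(th)+27*np.sin(th); z=-(27*np.cos(th)+213*np.sin(th))
o=[]
for i in range(30): o+=[0,float(round(y[i+1]-y[i],1)),float(round(z[i+1]-z[i],1)),0,0,0]
for k in range(0,180,60):print(o[k:k+60])
E
```

```text
[0, 1.9, -12.2, 0, 0, 0, 0, 2.6, -12.0, 0, 0, 0, 0, 3.3, -11.9, 0, 0, 0, 0, 4.0, -11.7, 0, 0, 0, 0, 4.6, -11.4, 0, 0, 0, 0, 5.3, -11.1, 0, 0, 0, 0, 5.9, -10.8, 0, 0, 0, 0, 6.5, -10.5, 0, 0, 0, 0, 7.1, -10.1, 0, 0, 0, 0, 7.7, -9.6, 0, 0, 0]
[0, 8.2, -9.2, 0, 0, 0, 0, 8.7, -8.7, 0, 0, 0, 0, 9.2, -8.2, 0, 0, 0, 0, 9.6, -7.6, 0, 0, 0, 0, 10.1, -7.1, 0, 0, 0, 0, 10.5, -6.5, 0, 0, 0, 0, 10.8, -5.9, 0, 0, 0, 0, 11.1, -5.3, 0, 0, 0, 0, 11.4, -4.6, 0, 0, 0, 0, 11.7, -3.9, 0, 0, 0]
[0, 11.9, -3.3, 0, 0, 0, 0, 12.0, -2.6, 0, 0, 0, 0, 12.2, -1.9, 0, 0, 0, 0, 12.2, -1.2, 0, 0, 0, 0, 12.3, -0.5, 0, 0, 0, 0, 12.3, 0.2, 0, 0, 0, 0, 12.3, 0.9, 0, 0, 0, 0, 12.2, 1.6, 0, 0, 0, 0, 12.1, 2.3, 0, 0, 0, 0, 11.9, 3.0, 0, 0, 0]
```

Call:
servo_tool(commands=[0,1.9,-12.2,0,0,0,0,2.6,-12.0,0,0,0,0,3.3,-11.9,0,0,0,0,4.0,-11.7,0,0,0,0,4.6,-11.4,0,0,0])

```text
time_s: 8.0
tool_pos: [0.4327, -0.2108, 0.1393]
tool_rot: [-179.9, -0.0, 98.9]
force: [-4.8, -0.8, 0.9]
grip_width: 0.0093
```

Call:
servo_tool(commands=[0,5.3,-11.1,0,0,0,0,5.9,-10.8,0,0,0,0,6.5,-10.5,0,0,0,0,7.1,-10.1,0,0,0,0,7.7,-9.6,0,0,0])

```text
time_s: 8.5
tool_pos: [0.4636, -0.206, 0.1919]
tool_rot: [-179.7, -0.0, 98.8]
force: [-9.6, -1.1, 5.6]
grip_width: 0.009
```

Call:
servo_tool(commands=[0,8.2,-9.2,0,0,0,0,8.7,-8.7,0,0,0,0,9.2,-8.2,0,0,0,0,9.6,-7.6,0,0,0,0,10.1,-7.1,0,0,0])

```text
time_s: 9.0
tool_pos: [0.5104, -0.1988, 0.2344]
tool_rot: [-179.9, 0.0, 98.9]
force: [-6.9, -0.1, 8.2]
grip_width: 0.0088
```

Call:
servo_tool(commands=[0,10.5,-6.5,0,0,0,0,10.8,-5.9,0,0,0,0,11.1,-5.3,0,0,0,0,11.4,-4.6,0,0,0,0,11.7,-3.9,0,0,0])

```text
time_s: 9.5
tool_pos: [0.5672, -0.1898, 0.2599]
tool_rot: [179.9, 0.1, 98.9]
force: [-2.1, -0.5, 1.0]
grip_width: 0.009
```

```bash
python3 - <<'E'
from h import *
T=pose(); print(T[:3,3].round(4),wc(T[:3,3]).round(4)); 
p,d=read_camera('side'); crop(p,200,40,400,240,3,'g1.png')
E
```

```text
[ 0.5672 -0.1898  0.2599] [ 0.0338 -0.0339  0.2599]
```

View pics/g1.png

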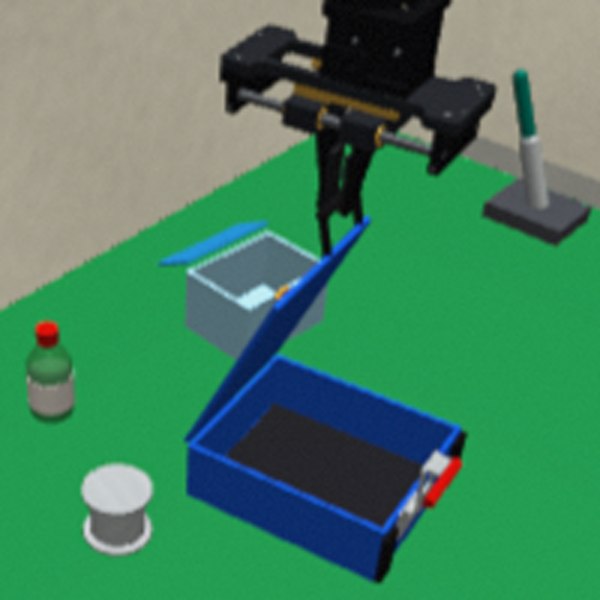

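Call:
servo_tool(commands=[0,11.9,-3.3,0,0,0,0,12.0,-2.6,0,0,0,0,12.2,-1.9,0,0,0,0,12.2,-1.2,0,0,0,0,12.3,-0.5,0,0,0])

```text
time_s: 10.05
tool_pos: [0.6268, -0.1805, 0.2683]
tool_rot: [179.9, 0.0, 98.9]
force: [-0.0, -1.4, -1.0]
grip_width: 0.0092
```

Call:
servo_tool(commands=[0,12.3,0.2,0,0,0,0,12.3,0.9,0,0,0,0,12.2,1.6,0,0,0,0,12.1,2.3,0,0,0,0,11.9,3.0,0,0,0,0,0,0,0,0,0])

```text
time_s: 10.65
tool_pos: [0.6883, -0.1708, 0.2591]
tool_rot: [179.8, 0.1, 98.9]
force: [1.3, -1.1, 2.8]
grip_width: 0.0093
```

```bash
python3 - <<'E'
from h import *
T=pose(); print(T[:3,3].round(4),wc(T[:3,3]).round(4)); 
p,d=read_camera('side'); crop(p,200,40,400,240,3,'g2.png')
E
```

```text
[ 0.6883 -0.1708  0.2591] [ 0.1564 -0.0339  0.2591]
```

View pics/g2.png

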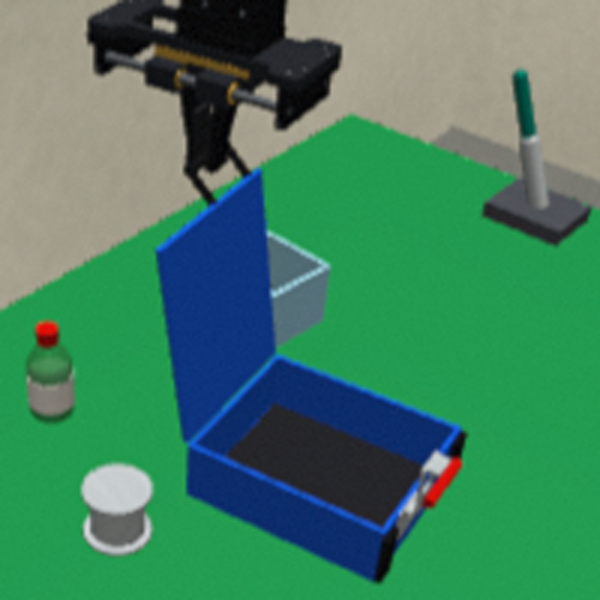

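Call:
servo_tool(commands=[0,0,0,0,0,0,0,0,0,0,0,0,0,0,0,0,0,0,0,0,-20,0,0,0,0,0,-30,0,0,0,0,0,-10,0,0,0,0,0,0,0,0,0], jaw=32)

```text
time_s: 11.4
tool_pos: [0.6866, -0.171, 0.321]
tool_rot: [179.8, 0.1, 98.9]
force: [0.4, -0.0, -0.1]
grip_width: 0.0321
```

```bash
python3 - <<'E'
from h import *
T=pose(); print(T[:3,3].round(4),wc(T[:3,3]).round(4)); 
p,d,W=cloud('side'); np.savez('side1.npz',p=p,W=W); crop(p,100,40,400,340,2,'g3.png')
p,d,W=cloud('scene'); np.savez('scene1.npz',p=p,W=W);crop(p,130,50,350,350,2,'g4.png')
E
```

```text
[ 0.6866 -0.171   0.321 ] [ 0.1547 -0.0338  0.321 ]
```

View pics/g3.png

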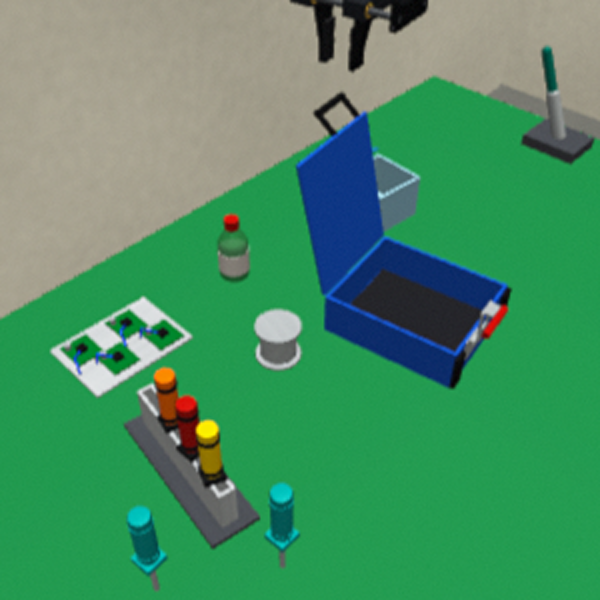

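View pics/g4.png

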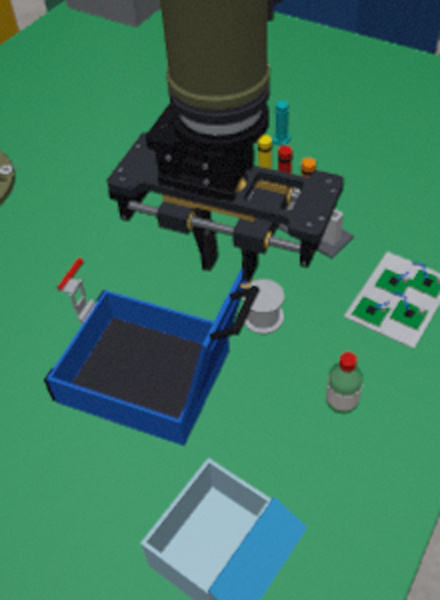

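```bash
python3 -c "
from h import *
T=rows([.53,.20,.27],down(-10.5),step=40,ang=8.4)"
```

```text
CALL [27.9, -6.9, 3.4, -0.01, 0.0, 7.81, 26.7, -10.6, 3.5, -0.01, 0.0, 7.81, 25.0, -14.1, 3.4, -0.01, 0.0, 7.81, 22.8, -17.4, 3.5, -0.01, 0.0, 7.81, 20.3, -20.3, 3.4, -0.01, 0.0, 7.81, 17.3, -23.0, 3.4, -0.01, 0.0, 7.81, 14.1, -25.0, 3.4, -0.01, 0.0, 7.81, 10.5, -26.7, 3.5, -0.01, 0.0, 7.81, 6.8, -27.9, 3.4, -0.01, 0.0, 7.81, 2.9, -28.6, 3.4, -0.01, 0.0, 7.81]
CALL [-1.0, -28.7, 3.4, -0.01, 0.0, 7.81, -4.8, -28.3, 3.4, -0.01, 0.0, 7.81, -8.7, -27.4, 3.4, -0.01, 0.0, 7.81, -12.3, -26.0, 3.4, -0.01, 0.0, 7.81]
```

Call:
servo_tool(commands=[27.9,-6.9,0,0,0.0,7.81,26.7,-10.6,0,0,0.0,7.81,25.0,-14.1,3.4,0,0.0,7.81,22.8,-17.4,3.5,0,0.0,7.81,20.3,-20.3,3.4,0,0.0,7.81,17.3,-23.0,3.4,0,0.0,7.81,14.1,-25.0,3.4,0,0.0,7.81,10.5,-26.7,3.5,0,0.0,7.81,6.8,-27.9,3.4,0,0.0,7.81,2.9,-28.6,3.4,0,0.0,7.81])

```text
time_s: 12.5
tool_pos: [0.5733, 0.0948, 0.2894]
tool_rot: [-180.0, 0.2, 20.5]
force: [0.0, 0.4, -0.2]
grip_width: 0.0318
```

Call:
servo_tool(commands=[-1.0,-28.7,5,0,0.0,7.81,-4.8,-28.3,5,0,0.0,7.81,-8.7,-27.4,5,0,0.0,7.81,-12.3,-26.0,5,0,0.0,7.81,0,0,0,0,0,0,0,0,0,0,0,0], jaw=50)

```text
time_s: 13.1
tool_pos: [0.5295, 0.1999, 0.27]
tool_rot: [179.9, 0.1, -10.2]
force: [0.7, -0.4, -0.3]
grip_width: 0.0496
```

```bash
python3 - <<'E'
from h import *
print(monitor.get_obs()['qpos'].round(1))
T=pose(); print(T.round(4)); 
p,d=read_camera('wrist'); p,d,W=cloud('wrist',p,d,T); np.savez('w1.npz',p=p,W=W,T=T)
crop(p,0,0,512,384,1.5,'i1.png')
E
```

```text
[-2.410e+01  7.200e+00  8.000e-01  9.120e+01 -1.000e-01  8.170e+01
 -1.236e+02]
[[ 0.984  -0.1779 -0.0023  0.5295]
 [-0.1779 -0.984  -0.0015  0.1999]
 [-0.002   0.0019 -1.      0.27  ]
 [ 0.      0.      0.      1.    ]]
```

View pics/i1.png

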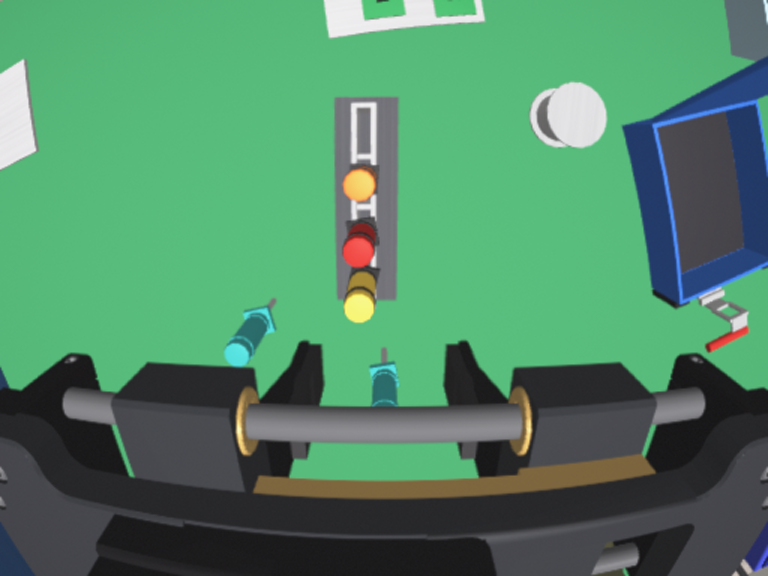

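```bash
cat >> h.py <<'E'
def drivers(p,W,lo=.132,hi=.147,box=((.4,.75),(.1,.35))):
    hsv=cv2.cvtColor(p,cv2.COLOR_RGB2HSV); H,S,V=[hsv[...,i].astype(int) for i in range(3)]
    R={}
    for n,c in dict(yellow=(H>22)&(H<34),orange=(H>9)&(H<=21),red=(H<6)|(H>174)).items():
        m=c&(S>120)&(V>70)&(W[...,2]>lo)&(W[...,2]<hi)&(W[...,0]>box[0][0])&(W[...,0]<box[0][1])&(W[...,1]>box[1][0])&(W[...,1]<box[1][1])
        q=W[m]
        if len(q)>8:
            (x,y),r=cv2.minEnclosingCircle((q[:,:2]*1000).astype(np.float32)); R[n]=(len(q),np.median(q,0).round(4),(round(x/1000,4),round(y/1000,4),round(r,1)))
    return R
E
python3 - <<'E'
from h import *
z=np.load('w1.npz'); print('w',drivers(z['p'],z['W']))
z=np.load('side1.npz'); print('s',drivers(z['p'],z['W']))
z=np.load('w1.npz');p=z['p'].astype(int);W=z['W']
m=(p.min(-1)>200)&(W[...,2]>.05)&(W[...,2]<.075)&(abs(W[...,1]-.21)<.06)&(abs(W[...,0]-.57)<.13); q=W[m];print(len(q),cv2.minAreaRect((q[:,:2]*1000).astype(np.float32)),np.median(q[:,2]))
E
```

```text
w {'yellow': (360, array([0.5126, 0.2193, 0.139 ]), (0.5502, 0.2133, 51.8)), 'orange': (204, array([0.592 , 0.2083, 0.1387]), (0.5934, 0.2049, 10.6)), 'red': (348, array([0.5496, 0.2142, 0.139 ]), (0.5486, 0.2146, 11.0))}
s {'yellow': (90, array([0.5069, 0.2218, 0.138 ]), (0.5088, 0.2205, 11.2)), 'orange': (83, array([0.5893, 0.2051, 0.1378]), (0.5569, 0.2169, 48.0)), 'red': (80, array([0.5461, 0.2153, 0.1381]), (0.5475, 0.2134, 10.6))}
446 ((586.6815185546875, 206.63534545898438), (19.680191040039062, 137.35821533203125), 79.63481140136719) 0.061976765315574556
```

```bash
python3 -c "
from h import *
T=rows([.511,.220,.17],down(-10.2),step=40,ang=8.4)
T=rows([.511,.220,.093],down(-10.2),step=30,ang=8.4,T=T)"
```

```text
CALL [-7.5, -5.9, 33.5, 0.03, 0.02, -0.06, -7.6, -5.8, 33.4, 0.03, 0.02, -0.06, -7.5, -5.9, 33.5, 0.03, 0.02, -0.06]
CALL [0.0, 0.0, 25.7, 0.0, 0.0, 0.0, 0.0, 0.0, 25.6, 0.0, 0.0, 0.0, 0.0, 0.0, 25.7, 0.0, 0.0, 0.0]
```

Call:
servo_tool(commands=[-7.5,-5.9,33.5,0,0,0,-7.6,-5.8,33.4,0,0,0,-7.5,-5.9,33.5,0,0,0,0,0,25.7,0.0,0.0,0.0,0.0,0.0,25.6,0.0,0.0,0.0,0.0,0.0,25.7,0.0,0.0,0.0,0,0,0,0,0,0])

```text
time_s: 13.85
tool_pos: [0.5092, 0.2181, 0.0902]
tool_rot: [179.7, 0.3, -10.5]
force: [-0.0, -0.1, -0.6]
grip_width: 0.0498
```

Call:
servo_tool(commands=[0,0,0,0,0,0,0,0,0,0,0,0,0,0,0,0,0,0,0,0,0,0,0,0,0,0,0,0,0,0], jaw=0, newtons=35)

```text
time_s: 14.35
tool_pos: [0.512, 0.2215, 0.0951]
tool_rot: [-180.0, -0.1, -10.4]
force: [-0.4, -0.8, 2.2]
grip_width: 0.0216
```

```bash
cat >> h.py <<'E'
def tilt(yaw,t): return (Rn.from_euler('z',yaw,degrees=True)*Rn.from_euler('y',-t,degrees=True)*Rn.from_euler('x',180,degrees=True)).as_matrix()
def place(cy,gz,t=45,h=.10,tipx=.062,T=None):
    a=np.radians(t); s,c=np.sin(a),np.cos(a)
    zt=np.array([s,0,-c]); g=np.array([tipx-gz*s,cy,h]); tcp=g+.019*zt
    print('tcp case',tcp.round(4),'tip z',h-gz*c)
    return cw(*tcp),tilt(CY,t)
E
python3 -c "
from h import *
T=pose();P=T[:3,3]+[0,0,.135]
T=rows(P,T[:3,:3],step=30,T=T)
q,R=place(-.045,.107)
print('A');T=rows(cw(-.02,-.045,.24),down(CY),step=40,T=T)
print('B');T=rows(q+[0,0,.06],R,step=40,ang=7,T=T)
print('C');T=rows(q,R,step=20,T=T)
"
```

```text
CALL [0.0, 0.0, -27.0, 0.0, 0.0, 0.0, 0.1, 0.0, -27.0, 0.0, 0.0, 0.0, 0.0, -0.1, -27.0, 0.0, 0.0, 0.0, 0.1, 0.0, -27.0, 0.0, 0.0, 0.0, 0.0, 0.0, -27.0, 0.0, 0.0, 0.0]
tcp case [-0.0002 -0.045   0.0866] tip z 0.02433957441303941
A
CALL [7.4, 38.4, -0.9, 0.0, -0.01, -1.76, 6.3, 38.7, -0.9, 0.0, -0.01, -1.76, 5.0, 38.8, -1.0, 0.0, -0.01, -1.76, 3.8, 38.9, -0.9, 0.0, -0.01, -1.76, 2.7, 39.1, -0.9, 0.0, -0.01, -1.76, 1.5, 39.1, -1.0, 0.0, -0.01, -1.76, 0.2, 39.1, -0.9, 0.0, -0.01, -1.76, -1.0, 39.1, -0.9, 0.0, -0.01, -1.76, -2.1, 39.1, -0.9, 0.0, -0.01, -1.76, -3.4, 39.0, -1.0, 0.0, -0.01, -1.76]
CALL [-4.5, 38.9, -0.9, 0.0, -0.01, -1.76]
B
CALL [2.8, 0.0, 13.3, -0.01, 6.43, 0.0, 1.3, 0.0, 13.6, -0.01, 6.43, 0.0, -0.2, 0.0, 13.7, -0.01, 6.43, 0.0, -1.7, 0.0, 13.5, -0.01, 6.43, 0.0, -3.3, 0.0, 13.3, -0.01, 6.43, 0.0, -4.7, 0.0, 12.8, -0.01, 6.43, 0.0, -6.1, 0.0, 12.2, -0.01, 6.43, 0.0]
C
CALL [-14.1, 0.0, 14.1, 0.01, 0.0, 0.01, -14.2, 0.0, 14.2, 0.01, 0.0, 0.01, -14.1, 0.0, 14.1, 0.01, 0.0, 0.01]
```

Call:
servo_tool(commands=[0,0,-27,0,0,0,0,0,-27,0,0,0,0,0,-27,0,0,0,0,0,-27,0,0,0,0,0,-27,0,0,0,0,0,0,0,0,0])

```text
time_s: 14.95
tool_pos: [0.5136, 0.2223, 0.2337]
tool_rot: [-179.7, -0.4, -10.4]
force: [-0.0, 1.3, -0.6]
grip_width: 0.0218
```

Call:
servo_tool(commands=[7.4,38.4,-0.9,0.0,0,-1.76,6.3,38.7,-0.9,0.0,0,-1.76,5.0,38.8,-1.0,0.0,0,-1.76,3.8,38.9,-0.9,0.0,0,-1.76,2.7,39.1,-0.9,0.0,0,-1.76,1.5,39.1,-1.0,0.0,0,-1.76,0.2,39.1,-0.9,0.0,0,-1.76,-1.0,39.1,-0.9,0.0,0,-1.76,-2.1,39.1,-0.9,0.0,0,-1.76,-3.4,39.0,-1.0,0.0,0,-1.76])

```text
time_s: 15.95
tool_pos: [0.514, -0.1715, 0.2376]
tool_rot: [-180.0, 0.0, 7.2]
force: [0.6, 0.8, 0.1]
grip_width: 0.0215
```

Call:
servo_tool(commands=[-4.5,38.9,-0.9,0,0,-1.76,2.8,0.0,13.3,0,6.43,0.0,1.3,0.0,13.6,0,6.43,0.0,-0.2,0.0,13.7,0,6.43,0.0,-1.7,0.0,13.5,0,6.43,0.0,-3.3,0.0,13.3,0,6.43,0.0,-4.7,0.0,12.8,0,6.43,0.0,-6.1,0.0,12.2,0,6.43,0.0,0,0,0,0,0,0])

```text
time_s: 16.85
tool_pos: [0.5308, -0.2024, 0.1472]
tool_rot: [-179.1, -42.1, 8.6]
force: [-0.2, -0.3, -1.5]
grip_width: 0.0213
```

```bash
python3 - <<'E'
from h import *
T=pose(); print(T.round(3),wc(T[:3,3]).round(4),monitor.get_obs()['qpos'].round(1)); 
p,d,W=cloud('side'); crop(p,200,40,400,240,4,'j1.png')
p,d,W=cloud('scene'); crop(p,130,130,300,300,3,'j2.png')
E
```

```text
[[ 0.733  0.16   0.661  0.531]
 [ 0.111 -0.987  0.116 -0.202]
 [ 0.671 -0.011 -0.742  0.147]
 [ 0.     0.     0.     1.   ]] [-0.004  -0.0407  0.1472] [ -0.7  -8.3  35.7 131.4 -47.7  33.3  -9.3]
```

View pics/j1.png

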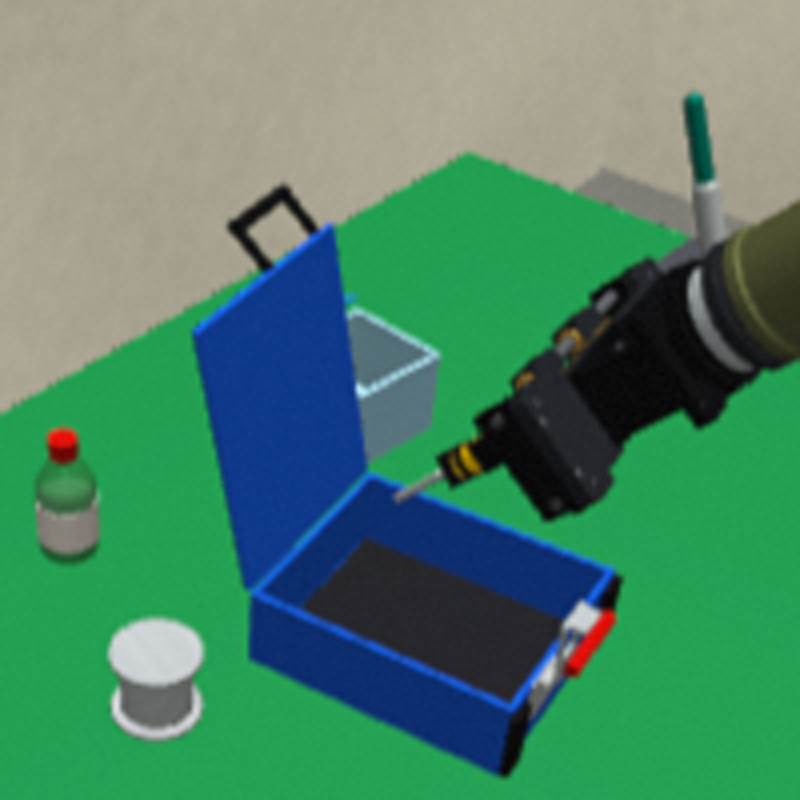

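View pics/j2.png

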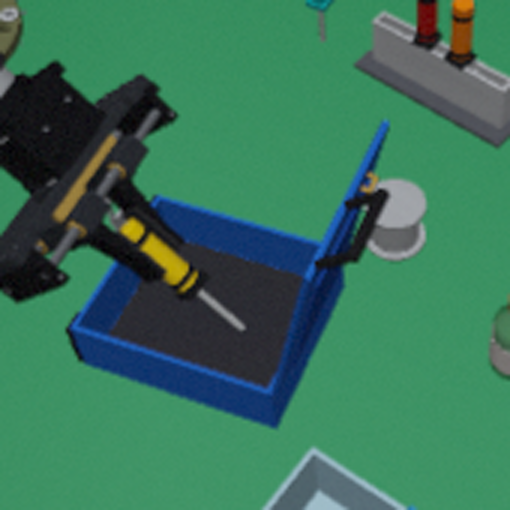

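Call:
servo_tool(commands=[-10,0,10,0,0,0,-10,0,10,0,0,0,0,0,0,0,0,0,0,0,0,0,0,0])

```text
time_s: 17.35
tool_pos: [0.5341, -0.2035, 0.1244]
tool_rot: [-179.6, -42.4, 9.2]
force: [0.2, 0.2, -0.3]
grip_width: 0.0209
```

```bash
python3 - <<'E'
from h import *
T=pose(); print(wc(T[:3,3]).round(4),monitor.get_obs()['qpos'].round(1)); 
q,R=place(-.045,.107)
rows(q,R,step=15)
E
```

```text
[-0.0009 -0.0423  0.1244] [ -2.2  -5.2  37.9 132.5 -55.   32.3  -1.3]
tcp case [-0.0002 -0.045   0.0866] tip z 0.02433957441303941
CALL [-8.3, 1.0, 9.5, -0.2, 0.87, 0.06, -8.5, 0.9, 9.3, -0.2, 0.87, 0.06, -8.7, 0.9, 9.2, -0.2, 0.87, 0.06]
```

Call:
servo_tool(commands=[-8.3,1,9.5,-0.2,0.87,0,-8.5,0.9,9.3,-0.2,0.87,0,-8.7,0.9,9.2,-0.2,0.87,0,0,0,0,0,0,0,0,0,0,0,0,0,0,0,0,0,0,0])

```text
time_s: 17.95
tool_pos: [0.5352, -0.2063, 0.0872]
tool_rot: [179.8, -45.1, 9.2]
force: [-0.1, -1.0, 0.2]
grip_width: 0.0211
```

```bash
python3 - <<'E'
from h import *
T=pose(); print(wc(T[:3,3]).round(4),monitor.get_obs()['qpos'].round(1)); 
p,d,W=cloud('side'); crop(p,220,60,400,240,4,'k1.png')
p,d,W=cloud('scene'); crop(p,130,160,260,290,5,'k2.png')
E
```

```text
[-0.0003 -0.0453  0.0872] [ -3.2   0.7  41.6 135.5 -75.1  32.9  19.6]
```

View pics/k1.png

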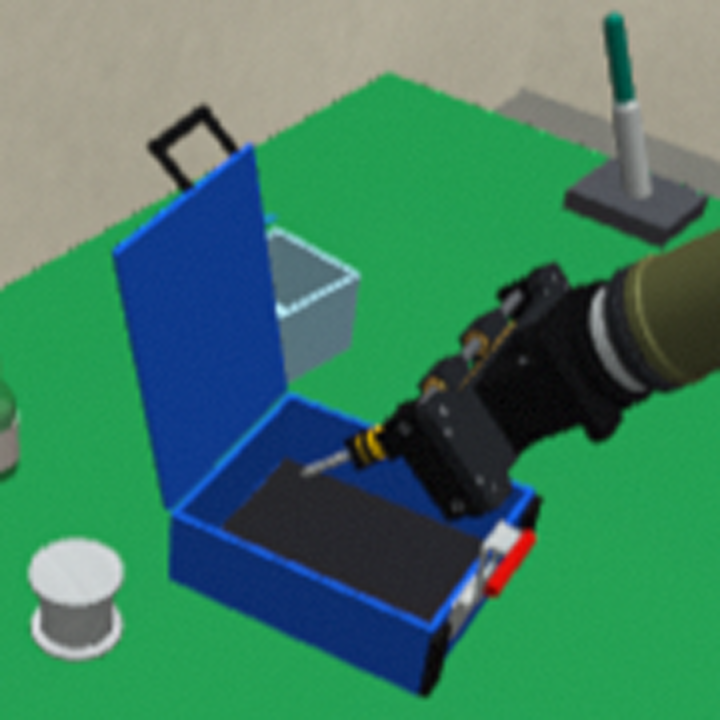

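View pics/k2.png

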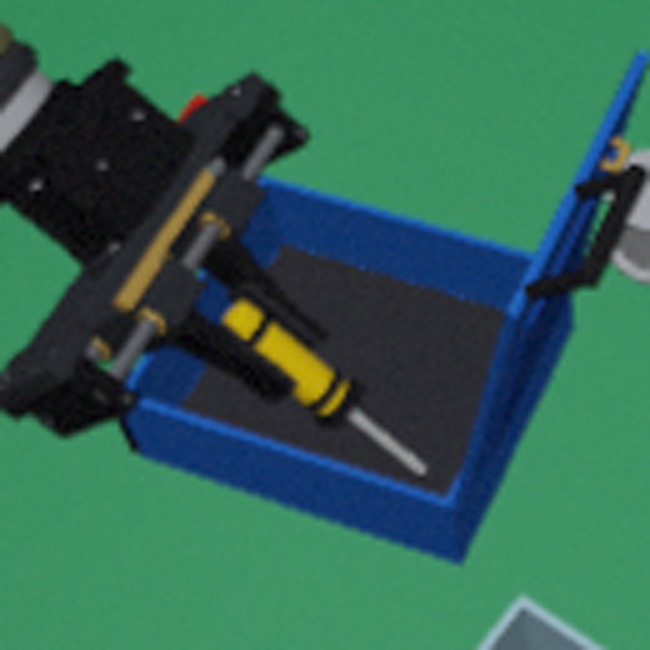

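Call:
servo_tool(commands=[0,0,0,0,0,0,0,0,0,0,0,0,0,0,0,0,0,0,0,0,0,0,0,0,0,0,0,0,0,0], jaw=36)

```text
time_s: 18.55
tool_pos: [0.5342, -0.206, 0.0856]
tool_rot: [179.9, -45.0, 9.1]
force: [0.2, -0.3, 0.1]
grip_width: 0.0356
```

```bash
python3 - <<'E'
from h import *
p,d,W=cloud('side'); crop(p,220,60,400,240,4,'l1.png')
p,d,W=cloud('scene'); crop(p,130,160,260,290,5,'l2.png')
E
```

```text
(no output)
```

View pics/l2.png

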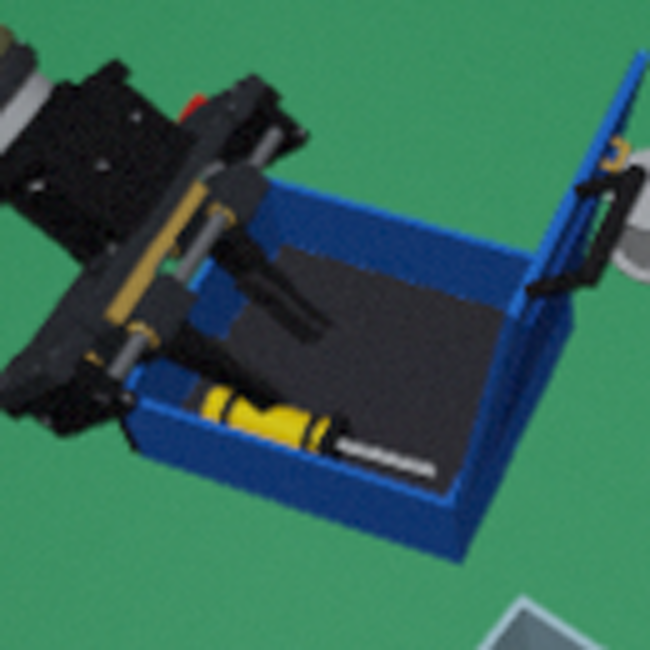

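```bash
python3 -c "
from h import *
T=pose()
print('A');T=rows(T[:3,3]+[0,0,.08],T[:3,:3],step=20,T=T)
print('B');T=rows(cw(-.02,-.02,.24),down(CY),step=40,ang=7,T=T)
print('C');T=rows([.5485,.2145,.22],down(-10.2),step=38,T=T)
"
```

```text
A
CALL [11.3, 0.0, -11.3, 0.0, 0.0, 0.0, 11.3, 0.1, -11.3, 0.0, 0.0, 0.0, 11.3, 0.0, -11.3, 0.0, 0.0, 0.0, 11.4, 0.0, -11.4, 0.0, 0.0, 0.0, 11.3, 0.0, -11.3, 0.0, 0.0, 0.0]
B
CALL [5.6, -3.5, -9.4, 0.01, -6.43, 0.01, 4.6, -3.6, -10.0, 0.01, -6.43, 0.01, 3.4, -3.5, -10.4, 0.01, -6.43, 0.01, 2.2, -3.5, -10.8, 0.01, -6.43, 0.01, 1.0, -3.6, -10.9, 0.01, -6.43, 0.01, -0.2, -3.5, -10.9, 0.01, -6.43, 0.01, -1.5, -3.6, -10.9, 0.01, -6.43, 0.01]
C
CALL [8.9, -35.3, 1.8, 0.0, 0.0, 1.74, 7.9, -35.6, 1.8, 0.0, 0.0, 1.74, 6.7, -35.7, 1.8, 0.0, 0.0, 1.74, 5.7, -36.0, 1.9, 0.0, 0.0, 1.74, 4.6, -36.1, 1.8, 0.0, 0.0, 1.74, 3.5, -36.3, 1.8, 0.0, 0.0, 1.74, 2.4, -36.3, 1.8, 0.0, 0.0, 1.74, 1.2, -36.4, 1.8, 0.0, 0.0, 1.74, 0.2, -36.4, 1.8, 0.0, 0.0, 1.74, -0.9, -36.4, 1.8, 0.0, 0.0, 1.74]
CALL [-2.1, -36.3, 1.9, 0.0, 0.0, 1.74]
```

Call:
servo_tool(commands=[11.3,0,-11.3,0,0,0,11.3,0,-11.3,0,0,0,11.3,0,-11.3,0,0,0,11.4,0,-11.4,0,0,0,11.3,0,-11.3,0,0,0,0,0,0,0,0,0])

```text
time_s: 19.25
tool_pos: [0.5353, -0.2067, 0.1684]
tool_rot: [179.7, -45.2, 9.2]
force: [0.4, 0.4, 0.9]
grip_width: 0.0359
```

Call:
servo_tool(commands=[5.6,-3.5,-9.4,0,-6.43,0,4.6,-3.6,-10.0,0,-6.43,0,3.4,-3.5,-10.4,0,-6.43,0,2.2,-3.5,-10.8,0,-6.43,0,1.0,-3.6,-10.9,0,-6.43,0,-0.2,-3.5,-10.9,0,-6.43,0,-1.5,-3.6,-10.9,0,-6.43,0,0,0,0,0,0,0,0,0,0,0,0,0])

```text
time_s: 20.15
tool_pos: [0.5109, -0.1834, 0.2332]
tool_rot: [-179.7, -2.6, 9.4]
force: [0.2, -1.2, -0.4]
grip_width: 0.0363
```

Call:
servo_tool(commands=[8.9,-35.3,1.8,0.0,0.0,1.74,7.9,-35.6,1.8,0.0,0.0,1.74,6.7,-35.7,1.8,0.0,0.0,1.74,5.7,-36.0,1.9,0.0,0.0,1.74,4.6,-36.1,1.8,0.0,0.0,1.74,3.5,-36.3,1.8,0.0,0.0,1.74,2.4,-36.3,1.8,0.0,0.0,1.74,1.2,-36.4,1.8,0.0,0.0,1.74,0.2,-36.4,1.8,0.0,0.0,1.74], jaw=50)

```text
time_s: 21.05
tool_pos: [0.538, 0.1426, 0.2225]
tool_rot: [-179.0, -2.5, -6.5]
force: [0.3, 0.0, 0.5]
grip_width: 0.0496
```

Call:
servo_tool(commands=[-0.9,-36.4,1.8,0.0,0.0,1.74,-2.1,-36.3,1.9,0.0,0.0,1.74,0,0,0,0,0,0,0,0,0,0,0,0])

```text
time_s: 21.45
tool_pos: [0.5443, 0.2147, 0.2198]
tool_rot: [-179.0, -2.4, -9.7]
force: [0.2, -0.7, 0.6]
grip_width: 0.0497
```

```bash
python3 - <<'E'
from h import *
T=pose(); print(T[:3,3].round(4),monitor.get_obs()['qpos'].round(1)); 
p,d=read_camera('wrist'); p,d,W=cloud('wrist',p,d,T); print(drivers(p,W)); crop(p,0,0,512,384,1.5,'m1.png')
p,d,W=cloud('side'); print(drivers(p,W)); crop(p,100,140,400,340,2.6,'m2.png')
E
```

```text
[0.5443 0.2147 0.2198] [ -20.8    8.7   -4.    95.2    1.1   73.5 -124.8]
{'yellow': (166, array([0.5953, 0.2024, 0.1392]), (0.595, 0.2028, 7.1)), 'orange': (272, array([0.5921, 0.2085, 0.1387]), (0.5937, 0.2051, 10.6)), 'red': (470, array([0.5499, 0.2142, 0.139 ]), (0.5493, 0.2141, 10.7))}
{'orange': (77, array([0.5904, 0.2053, 0.1378]), (0.5919, 0.2042, 10.7)), 'red': (81, array([0.5463, 0.2144, 0.1377]), (0.5477, 0.2138, 10.4))}
```

View pics/m2.png

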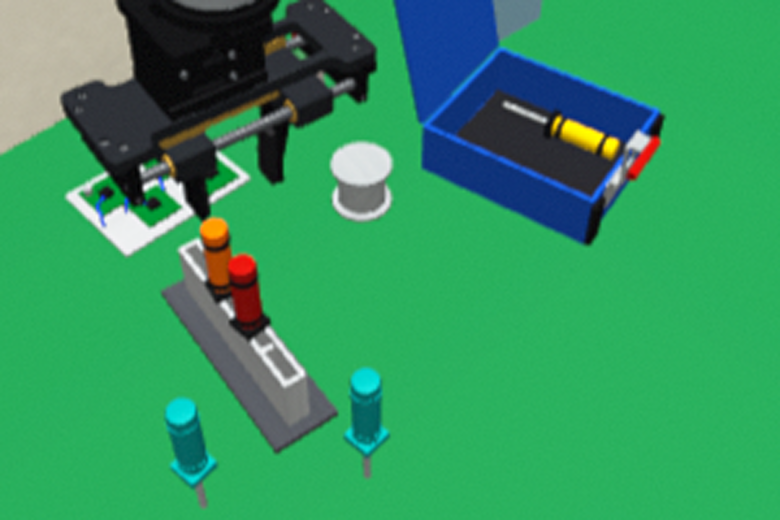

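View pics/m1.png

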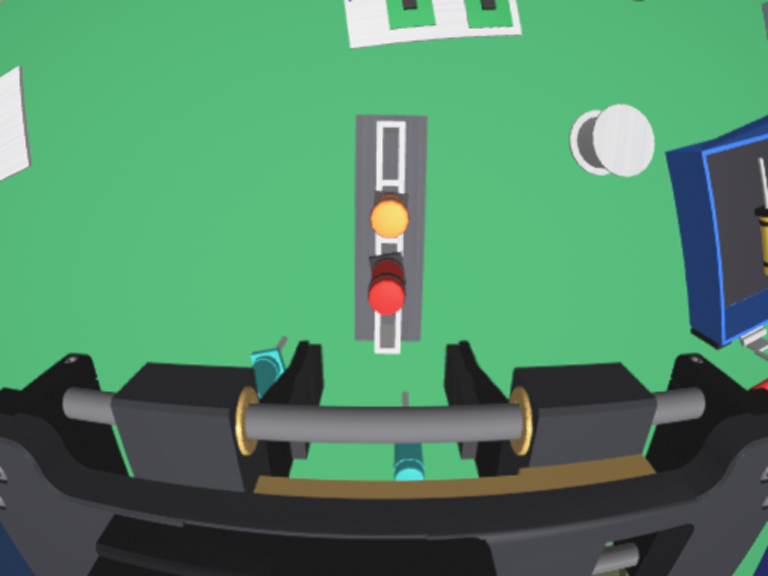

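```bash
python3 -c "
from h import *
T=rows([.549,.2142,.155],down(-10.2),step=25,ang=8.4)
T=rows([.549,.2142,.093],down(-10.2),step=25,ang=8.4,T=T)"
```

```text
CALL [0.3, -0.2, 21.9, -0.34, -0.81, 0.1, 0.5, -0.4, 21.8, -0.34, -0.81, 0.1, 0.9, -0.5, 21.8, -0.34, -0.81, 0.1]
CALL [0.0, 0.0, 20.7, 0.0, 0.0, 0.0, 0.0, 0.0, 20.7, 0.0, 0.0, 0.0, 0.0, 0.0, 20.6, 0.0, 0.0, 0.0]
```

Call:
servo_tool(commands=[0.3,-0.2,21.9,-0.34,-0.81,0.1,0.5,-0.4,21.8,-0.34,-0.81,0.1,0.9,-0.5,21.8,-0.34,-0.81,0.1,0.0,0.0,20.7,0.0,0.0,0.0,0.0,0.0,20.7,0.0,0.0,0.0,0.0,0.0,20.6,0.0,0.0,0.0,0,0,0,0,0,0])

```text
time_s: 22.25
tool_pos: [0.5461, 0.2151, 0.0883]
tool_rot: [179.8, 0.4, -10.1]
force: [-1.0, 0.2, -0.7]
grip_width: 0.0504
```

Call:
servo_tool(commands=[0,0,0,0,0,0,0,0,0,0,0,0,0,0,0,0,0,0,0,0,0,0,0,0,0,0,0,0,0,0], jaw=0, newtons=35)

```text
time_s: 22.75
tool_pos: [0.5497, 0.2164, 0.0945]
tool_rot: [-180.0, -0.1, -10.1]
force: [-1.2, -0.5, 2.7]
grip_width: 0.0213
```

```bash
python3 -c "
from h import *
T=pose();print(T.round(3));P=T[:3,3]+[0,0,.135]
T=rows(P,down(-10.2),step=30,T=T)
q,R=place(0.0,.105,t=42)
print('A');T=rows(cw(-.02,-.0,.24),down(CY),step=40,T=T)
print('B');T=rows(q+[0,0,.06],R,step=40,ang=7,T=T)
print('C');T=rows(q,R,step=15,T=T)
"
```

```text
[[ 0.985 -0.175  0.002  0.55 ]
 [-0.175 -0.985  0.     0.216]
 [ 0.001 -0.001 -1.     0.094]
 [ 0.     0.     0.     1.   ]]
CALL [0.0, 0.0, -27.0, -0.01, -0.02, 0.03, 0.1, 0.0, -27.0, -0.01, -0.02, 0.03, 0.0, 0.0, -27.0, -0.01, -0.02, 0.03, 0.0, -0.1, -27.0, -0.01, -0.02, 0.03, 0.0, 0.0, -27.0, -0.01, -0.02, 0.03]
tcp case [0.0045 0.     0.0859] tip z 0.021969793324873615
A
CALL [2.7, 38.2, -1.1, 0.0, 0.0, -1.91, 1.5, 38.3, -1.0, 0.0, 0.0, -1.91, 0.2, 38.3, -1.1, 0.0, 0.0, -1.91, -1.1, 38.3, -1.0, 0.0, 0.0, -1.91, -2.4, 38.3, -1.1, 0.0, 0.0, -1.91, -3.7, 38.1, -1.0, 0.0, 0.0, -1.91, -4.9, 38.0, -1.1, 0.0, 0.0, -1.91, -6.2, 37.9, -1.0, 0.0, 0.0, -1.91, -7.4, 37.5, -1.1, 0.0, 0.0, -1.91, -8.7, 37.4, -1.0, 0.0, 0.0, -1.91]
B
CALL [3.5, 0.0, 13.4, 0.0, 6.0, 0.0, 2.1, 0.0, 13.8, 0.0, 6.0, 0.0, 0.6, 0.0, 13.9, 0.0, 6.0, 0.0, -0.8, 0.0, 13.8, 0.0, 6.0, 0.0, -2.3, 0.0, 13.7, 0.0, 6.0, 0.0, -3.7, 0.0, 13.4, 0.0, 6.0, 0.0, -5.1, 0.0, 12.9, 0.0, 6.0, 0.0]
C
CALL [-8.0, 0.0, 8.9, 0.0, 0.0, 0.0, -8.0, 0.0, 9.0, 0.0, 0.0, 0.0, -8.1, 0.0, 8.9, 0.0, 0.0, 0.0, -8.0, 0.0, 8.9, 0.0, 0.0, 0.0, -8.0, 0.0, 9.0, 0.0, 0.0, 0.0]
```

Call:
servo_tool(commands=[0,0,-27,0,0,0,0,0,-27,0,0,0,0,0,-27,0,0,0,0,0,-27,0,0,0,0,0,-27,0,0,0,0,0,0,0,0,0])

```text
time_s: 23.35
tool_pos: [0.5514, 0.2178, 0.2335]
tool_rot: [-179.7, -0.4, -10.1]
force: [0.7, 0.6, -0.1]
grip_width: 0.0211
```

Call:
servo_tool(commands=[2.7,38.2,-1.1,0.0,0.0,-1.91,1.5,38.3,-1.0,0.0,0.0,-1.91,0.2,38.3,-1.1,0.0,0.0,-1.91,-1.1,38.3,-1.0,0.0,0.0,-1.91,-2.4,38.3,-1.1,0.0,0.0,-1.91,-3.7,38.1,-1.0,0.0,0.0,-1.91,-4.9,38.0,-1.1,0.0,0.0,-1.91,-6.2,37.9,-1.0,0.0,0.0,-1.91,-7.4,37.5,-1.1,0.0,0.0,-1.91,-8.7,37.4,-1.0,0.0,0.0,-1.91])

```text
time_s: 24.35
tool_pos: [0.5086, -0.1657, 0.238]
tool_rot: [-179.9, -0.0, 9.1]
force: [0.5, 1.2, -0.3]
grip_width: 0.0214
```

Call:
servo_tool(commands=[3.5,0.0,13.4,0.0,6.0,0.0,2.1,0.0,13.8,0.0,6.0,0.0,0.6,0.0,13.9,0.0,6.0,0.0,-0.8,0.0,13.8,0.0,6.0,0.0,-2.3,0.0,13.7,0.0,6.0,0.0,-3.7,0.0,13.4,0.0,6.0,0.0,-5.1,0.0,12.9,0.0,6.0,0.0,0,0,0,0,0,0,0,0,0,0,0,0])

```text
time_s: 25.25
tool_pos: [0.5332, -0.1585, 0.1478]
tool_rot: [-179.6, -40.6, 9.0]
force: [0.9, -0.7, 0.7]
grip_width: 0.0215
```

```bash
python3 - <<'E'
from h import *
T=pose(); print(T[:3,3],wc(T[:3,3]).round(4),monitor.get_obs()['qpos'].round(1)); 
p,d,W=cloud('scene'); crop(p,130,130,300,300,3,'n2.png')
q,R=place(0.0,.105,t=42)
rows(q,R,step=12)
E
```

```text
[ 0.53320459 -0.15848041  0.14783634] [0.0051 0.0023 0.1478] [-1.000e-01 -1.140e+01  2.780e+01  1.333e+02 -4.020e+01  2.960e+01
 -2.140e+01]
tcp case [0.0045 0.     0.0859] tip z 0.021969793324873615
CALL [-7.1, 0.3, 7.8, -0.07, 0.21, 0.04, -7.1, 0.3, 7.8, -0.07, 0.21, 0.04, -7.2, 0.4, 7.7, -0.07, 0.21, 0.04, -7.2, 0.3, 7.8, -0.07, 0.21, 0.04, -7.2, 0.3, 7.7, -0.07, 0.21, 0.04, -7.2, 0.3, 7.6, -0.07, 0.21, 0.04]
```

View pics/n2.png

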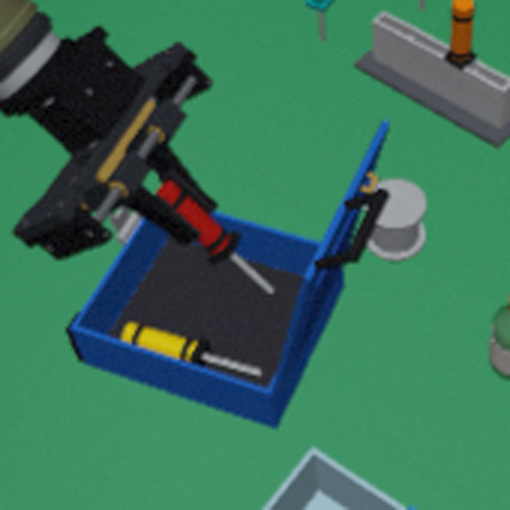

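Call:
servo_tool(commands=[-7.1,0.3,7.8,0,0.21,0,-7.1,0.3,7.8,0,0.21,0,-7.2,0.4,7.7,0,0.21,0,-7.2,0.3,7.8,0,0.21,0,-7.2,0.3,7.7,0,0.21,0,-7.2,0.3,7.6,0,0.21,0,0,0,0,0,0,0,0,0,0,0,0,0])

```text
time_s: 26.1
tool_pos: [0.5334, -0.161, 0.0861]
tool_rot: [-179.8, -42.1, 9.2]
force: [0.3, 0.2, 0.3]
grip_width: 0.0211
```

Call:
servo_tool(commands=[0,0,0,0,0,0,0,0,0,0,0,0,0,0,0,0,0,0,0,0,0,0,0,0,0,0,0,0,0,0], jaw=36)

```text
time_s: 26.6
tool_pos: [0.5322, -0.1609, 0.0852]
tool_rot: [-179.7, -42.1, 9.1]
force: [0.3, 0.3, 0.5]
grip_width: 0.0356
```

```bash
python3 - <<'E'
from h import *
T=pose(); print(wc(T[:3,3]).round(4),monitor.get_obs()['qpos'].round(1)); 
p,d,W=cloud('scene'); crop(p,130,130,300,300,3,'o2.png')
print('A');T=rows(T[:3,3]+[0,0,.08],T[:3,:3],step=20,T=T)
print('B');T=rows(cw(-.02,.02,.24),down(CY),step=40,ang=7,T=T)
print('C');T=rows([.593,.205,.22],down(-10.2),step=38,T=T)
E
```

```text
[0.0037 0.     0.0852] [ -6.3  -4.1  36.8 137.3 -64.6  26.2   5.2]
A
CALL [13.4, -0.1, -14.8, 0.0, 0.0, 0.0, 13.4, -0.1, -14.9, 0.0, 0.0, 0.0, 13.4, 0.0, -14.8, 0.0, 0.0, 0.0, 13.4, -0.1, -14.9, 0.0, 0.0, 0.0]
B
CALL [4.6, -2.9, -10.2, -0.05, -6.01, 0.04, 3.6, -2.9, -10.6, -0.05, -6.01, 0.04, 2.4, -2.9, -10.9, -0.05, -6.01, 0.04, 1.3, -2.9, -11.2, -0.05, -6.01, 0.04, 0.1, -2.9, -11.2, -0.05, -6.01, 0.04, -1.1, -2.9, -11.1, -0.05, -6.01, 0.04, -2.3, -2.9, -11.0, -0.05, -6.01, 0.04]
C
CALL [14.1, -33.2, 2.0, 0.0, 0.0, 1.91, 12.9, -33.7, 2.0, 0.0, 0.0, 1.91, 11.8, -34.0, 2.0, 0.0, 0.0, 1.91, 10.7, -34.5, 2.0, 0.0, 0.0, 1.91, 9.5, -34.7, 2.0, 0.0, 0.0, 1.91, 8.4, -35.1, 2.0, 0.0, 0.0, 1.91, 7.1, -35.3, 2.0, 0.0, 0.0, 1.91, 6.0, -35.6, 2.0, 0.0, 0.0, 1.91, 4.9, -35.7, 2.0, 0.0, 0.0, 1.91, 3.6, -35.9, 2.0, 0.0, 0.0, 1.91]
```

View pics/o2.png

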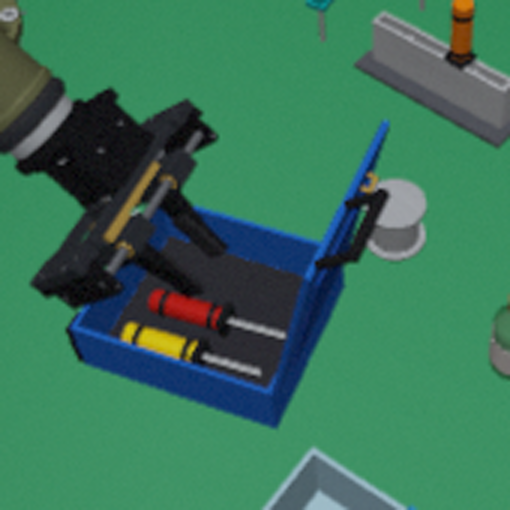

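Call:
servo_tool(commands=[13.4,0,-14.8,0,0,0,13.4,0,-14.9,0,0,0,13.4,0,-14.8,0,0,0,13.4,0,-14.9,0,0,0,0,0,0,0,0,0])

```text
time_s: 27.15
tool_pos: [0.5338, -0.1623, 0.1686]
tool_rot: [-179.9, -42.3, 9.2]
force: [0.9, -0.1, -0.4]
grip_width: 0.0361
```

Call:
servo_tool(commands=[4.6,-2.9,-10.2,0,-6.01,0,3.6,-2.9,-10.6,0,-6.01,0,2.4,-2.9,-10.9,0,-6.01,0,1.3,-2.9,-11.2,0,-6.01,0,0.1,-2.9,-11.2,0,-6.01,0,-1.1,-2.9,-11.1,0,-6.01,0,-2.3,-2.9,-11.0,0,-6.01,0,0,0,0,0,0,0])

```text
time_s: 27.95
tool_pos: [0.5081, -0.143, 0.238]
tool_rot: [-179.6, -0.6, 9.7]
force: [0.1, 0.3, -0.4]
grip_width: 0.036
```

Call:
servo_tool(commands=[14.1,-33.2,2.0,0.0,0.0,1.91,12.9,-33.7,2.0,0.0,0.0,1.91,11.8,-34.0,2.0,0.0,0.0,1.91,10.7,-34.5,2.0,0.0,0.0,1.91,9.5,-34.7,2.0,0.0,0.0,1.91,8.4,-35.1,2.0,0.0,0.0,1.91,7.1,-35.3,2.0,0.0,0.0,1.91,6.0,-35.6,2.0,0.0,0.0,1.91,4.9,-35.7,2.0,0.0,0.0,1.91,3.6,-35.9,2.0,0.0,0.0,1.91], jaw=50)

```text
time_s: 28.95
tool_pos: [0.5896, 0.2061, 0.2201]
tool_rot: [-179.5, -0.4, -9.8]
force: [0.3, 0.2, 0.7]
grip_width: 0.0499
```

Call:
servo_tool(commands=[0,0,0,0,0,0,0,0,0,0,0,0])

```text
time_s: 29.15
tool_pos: [0.5891, 0.2057, 0.22]
tool_rot: [-179.5, -0.4, -9.6]
force: [-0.2, -0.3, -0.5]
grip_width: 0.0499
```

```bash
python3 - <<'E'
from h import *
T0=pose(); print(T0.round(3)); 
p,d=read_camera('wrist'); p,d,W=cloud('wrist',p,d,T0); print(drivers(p,W)); crop(p,0,0,512,384,1.5,'q1.png')
p,d,W=cloud('side'); print(drivers(p,W)); 
T=rows([.593,.205,.155],down(-10.2),step=25,ang=8.4)
T=rows([.593,.205,.093],down(-10.2),step=25,ang=8.4,T=T)
E
```

```text
[[ 0.986 -0.166  0.008  0.589]
 [-0.166 -0.986  0.007  0.206]
 [ 0.007 -0.008 -1.     0.22 ]
 [ 0.     0.     0.     1.   ]]
{'yellow': (37, array([0.5988, 0.2015, 0.139 ]), (0.5983, 0.2019, 4.1)), 'orange': (391, array([0.5931, 0.2063, 0.1388]), (0.5935, 0.2051, 10.7))}
{'orange': (80, array([0.5904, 0.2051, 0.1377]), (0.5914, 0.2046, 10.7))}
CALL [0.7, -0.5, 22.0, -0.15, -0.16, 0.14, 0.8, -0.6, 22.0, -0.15, -0.16, 0.14, 0.9, -0.6, 22.0, -0.15, -0.16, 0.14]
CALL [0.0, 0.0, 20.7, 0.0, 0.0, 0.0, 0.0, 0.0, 20.6, 0.0, 0.0, 0.0, 0.0, 0.0, 20.7, 0.0, 0.0, 0.0]
```

View pics/q1.png

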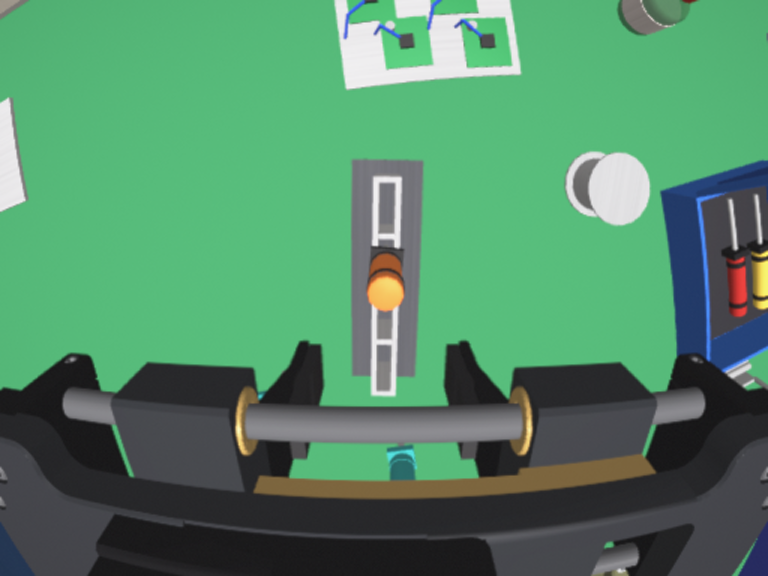

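Call:
servo_tool(commands=[0.7,-0.5,22.0,-0.15,-0.16,-0.14,0.8,-0.6,22.0,-0.15,-0.16,0.14,0.9,-0.6,22.0,-0.15,-0.16,0.14,0.0,0.0,20.7,0.0,0.0,0.0,0.0,0.0,20.6,0.0,0.0,0.0,0.0,0.0,20.7,0.0,0.0,0.0,0,0,0,0,0,0])

```text
time_s: 29.95
tool_pos: [0.5912, 0.204, 0.0906]
tool_rot: [179.8, 0.3, -10.0]
force: [-0.1, -0.3, -0.1]
grip_width: 0.0501
```

Call:
servo_tool(commands=[0,0,0,0,0,0,0,0,0,0,0,0,0,0,0,0,0,0,0,0,0,0,0,0,0,0,0,0,0,0], jaw=0, newtons=35)

```text
time_s: 30.45
tool_pos: [0.5938, 0.2073, 0.0947]
tool_rot: [-179.9, -0.1, -9.8]
force: [0.2, -0.4, 2.6]
grip_width: 0.021
```

```bash
python3 -c "
from h import *
T=pose();print(T.round(3));P=T[:3,3]+[0,0,.135]
T=rows(P,down(-10.2),step=30,T=T)
q,R=place(0.045,.105,t=36,tipx=.065,h=.105)
print('A');T=rows(cw(-.02,.045,.24),down(CY),step=40,T=T)
print('B');T=rows(q+[0,0,.06],R,step=40,ang=7,T=T)
"
```

```text
[[ 0.985 -0.171  0.002  0.594]
 [-0.171 -0.985  0.001  0.207]
 [ 0.002 -0.001 -1.     0.095]
 [ 0.     0.     0.     1.   ]]
CALL [0.0, 0.0, -27.0, -0.01, -0.02, 0.07, 0.1, -0.1, -27.0, -0.01, -0.02, 0.07, 0.0, 0.0, -27.0, -0.01, -0.02, 0.07, 0.0, 0.0, -27.0, -0.01, -0.02, 0.07, 0.0, 0.0, -27.0, -0.01, -0.02, 0.07]
tcp case [0.0145 0.045  0.0896] tip z 0.020053215590630516
A
CALL [-3.6, 37.6, -1.2, 0.0, 0.0, -2.12, -5.0, 37.5, -1.1, 0.0, 0.0, -2.12, -6.4, 37.2, -1.2, 0.0, 0.0, -2.12, -7.8, 37.0, -1.1, 0.0, 0.0, -2.12, -9.2, 36.6, -1.2, 0.0, 0.0, -2.12, -10.4, 36.3, -1.1, 0.0, 0.0, -2.12, -11.9, 35.9, -1.2, 0.0, 0.0, -2.12, -13.1, 35.5, -1.2, 0.0, 0.0, -2.12, -14.5, 34.9, -1.1, 0.0, 0.0, -2.12]
B
CALL [5.7, 0.0, 15.1, 0.0, 6.0, 0.0, 4.2, 0.0, 15.5, 0.0, 6.0, 0.0, 2.5, 0.0, 16.0, 0.0, 6.0, 0.0, 0.8, 0.0, 16.1, 0.0, 6.0, 0.0, -0.9, 0.0, 16.1, 0.0, 6.0, 0.0, -2.5, 0.0, 15.9, 0.0, 6.0, 0.0]
```

Call:
servo_tool(commands=[0,0,-27,0,0,0,0,0,-27,0,0,0,0,0,-27,0,0,0,0,0,-27,0,0,0,0,0,-27,0,0,0,0,0,0,0,0,0])

```text
time_s: 31.05
tool_pos: [0.5954, 0.2081, 0.2338]
tool_rot: [-179.7, -0.4, -9.8]
force: [0.7, -0.3, -0.7]
grip_width: 0.0216
```

Call:
servo_tool(commands=[-3.6,37.6,-1.2,0.0,0.0,-2.12,-5.0,37.5,-1.1,0.0,0.0,-2.12,-6.4,37.2,-1.2,0.0,0.0,-2.12,-7.8,37.0,-1.1,0.0,0.0,-2.12,-9.2,36.6,-1.2,0.0,0.0,-2.12,-10.4,36.3,-1.1,0.0,0.0,-2.12,-11.9,35.9,-1.2,0.0,0.0,-2.12,-13.1,35.5,-1.2,0.0,0.0,-2.12,-14.5,34.9,-1.1,0.0,0.0,-2.12])

```text
time_s: 31.95
tool_pos: [0.5021, -0.1222, 0.2381]
tool_rot: [-180.0, 0.0, 9.3]
force: [0.9, -1.1, 0.2]
grip_width: 0.0216
```

Call:
servo_tool(commands=[5.7,0.0,15.1,0.0,6.0,0.0,4.2,0.0,15.5,0.0,6.0,0.0,2.5,0.0,16.0,0.0,6.0,0.0,0.8,0.0,16.1,0.0,6.0,0.0,-0.9,0.0,16.1,0.0,6.0,0.0,-2.5,0.0,15.9,0.0,6.0,0.0,0,0,0,0,0,0,0,0,0,0,0,0])

```text
time_s: 32.75
tool_pos: [0.5368, -0.1149, 0.1483]
tool_rot: [-179.9, -35.9, 9.2]
force: [1.5, -0.2, 0.3]
grip_width: 0.0212
```

```bash
python3 - <<'E'
from h import *
T=pose(); print(T[:3,3],wc(T[:3,3]).round(4),monitor.get_obs()['qpos'].round(1)); 
p,d,W=cloud('scene'); crop(p,130,130,300,300,3,'r2.png')
q,R=place(0.045,.105,t=36,tipx=.065,h=.105)
rows(q,R,step=12)
E
```

```text
[ 0.53683703 -0.11488605  0.14829872] [0.0154 0.0448 0.1483] [  2.9 -11.8  16.3 131.8 -27.2  30.3 -40.9]
tcp case [0.0145 0.045  0.0896] tip z 0.020053215590630516
CALL [-6.3, -0.1, 7.9, -0.03, -0.01, 0.05, -6.3, -0.2, 7.9, -0.03, -0.01, 0.05, -6.2, -0.1, 7.9, -0.03, -0.01, 0.05, -6.3, -0.2, 7.9, -0.03, -0.01, 0.05, -6.3, -0.1, 7.9, -0.03, -0.01, 0.05, -6.3, -0.2, 7.9, -0.03, -0.01, 0.05]
```

View pics/r2.png

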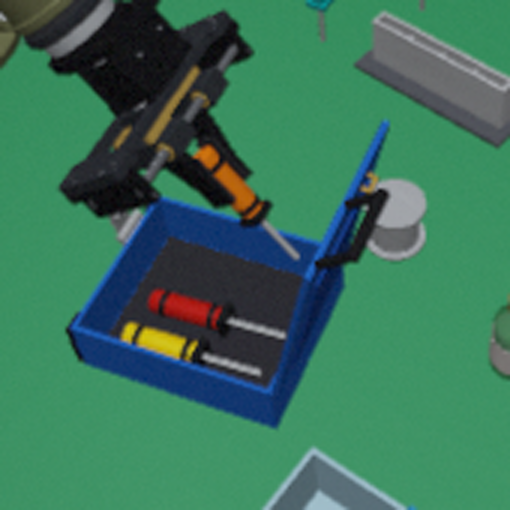

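Call:
servo_tool(commands=[-6.3,-0.1,7.9,0,0,0,-6.3,-0.2,7.9,0,0,0,-6.2,-0.1,7.9,0,0,0,-6.3,-0.2,7.9,0,0,0,-6.3,-0.1,7.9,0,0,0,-6.3,-0.2,7.9,0,0,0,0,0,0,0,0,0,0,0,0,0,0,0])

```text
time_s: 33.6
tool_pos: [0.5365, -0.1149, 0.0899]
tool_rot: [180.0, -36.1, 9.3]
force: [-0.1, -0.3, 0.1]
grip_width: 0.0214
```

```bash
python3 - <<'E'
from h import *
T=pose(); print(T[:3,3],wc(T[:3,3]).round(4),monitor.get_obs()['qpos'].round(1)); 
p,d,W=cloud('scene'); crop(p,130,130,300,300,3,'s2.png')
p,d,W=cloud('side'); crop(p,220,60,400,240,3,'s1.png')
E
```

```text
[ 0.53645264 -0.11489789  0.08988382] [0.0151 0.0448 0.0899] [ -1.3  -6.3  21.4 135.3 -40.   23.4 -26.7]
```

View pics/s2.png

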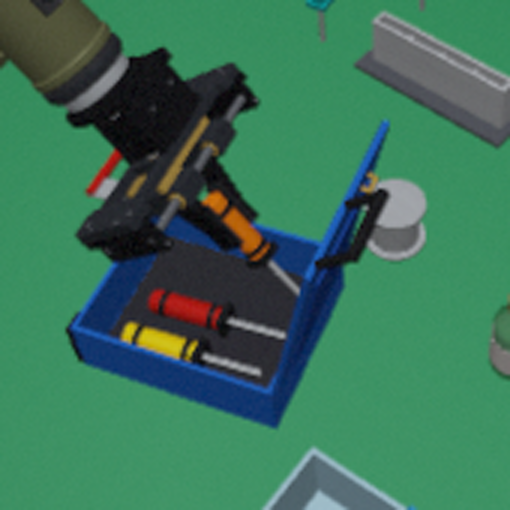

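View pics/s1.png

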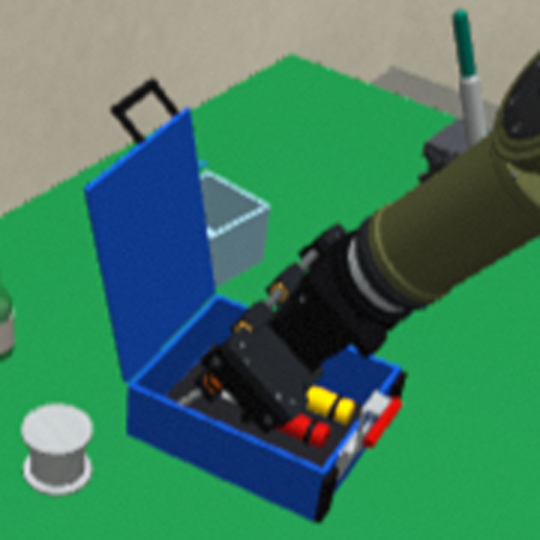

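Call:
servo_tool(commands=[0,0,0,0,0,0,0,0,0,0,0,0,0,0,0,0,0,0,0,0,0,0,0,0,0,0,0,0,0,0], jaw=36)

```text
time_s: 34.2
tool_pos: [0.5346, -0.1148, 0.0882]
tool_rot: [-180.0, -36.0, 9.2]
force: [-0.1, 0.4, 0.8]
grip_width: 0.0356
```

```bash
python3 - <<'E'
from h import *
T=pose(); print(wc(T[:3,3]).round(4)); 
p,d,W=cloud('scene'); crop(p,130,130,300,300,3,'t2.png')
print('A');T=rows(T[:3,3]+[0,0,.08],T[:3,:3],step=20,T=T)
print('B');T=rows(cw(-.02,.045,.30),down(CY),step=40,ang=7,T=T)
E
```

```text
[0.0132 0.0452 0.0882]
A
CALL [9.4, 0.0, -12.9, 0.0, 0.0, 0.0, 9.4, 0.0, -13.0, 0.0, 0.0, 0.0, 9.4, 0.0, -12.9, 0.0, 0.0, 0.0, 9.5, 0.0, -12.9, 0.0, 0.0, 0.0, 9.4, 0.0, -13.0, 0.0, 0.0, 0.0]
B
CALL [8.4, 0.0, -21.0, -0.02, -6.01, 0.05, 6.2, 0.0, -21.8, -0.02, -6.01, 0.05, 3.9, -0.1, -22.3, -0.02, -6.01, 0.05, 1.5, 0.0, -22.6, -0.02, -6.01, 0.05, -0.8, 0.0, -22.7, -0.02, -6.01, 0.05, -3.2, 0.0, -22.4, -0.02, -6.01, 0.05]
```

View pics/t2.png

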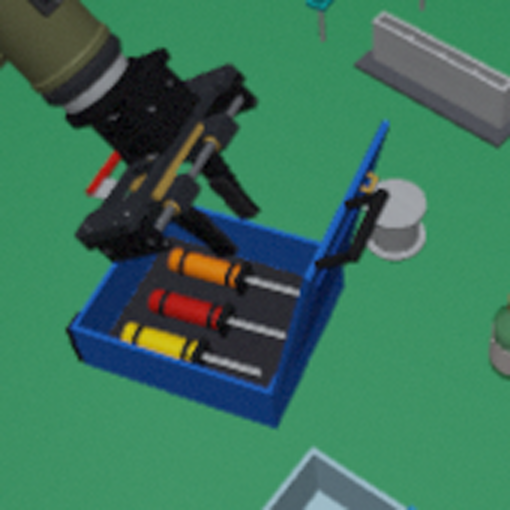

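Call:
servo_tool(commands=[9.4,0.0,-12.9,0.0,0.0,0.0,9.4,0.0,-13.0,0.0,0.0,0.0,9.4,0.0,-12.9,0.0,0.0,0.0,9.5,0.0,-12.9,0.0,0.0,0.0,9.4,0.0,-13.0,0.0,0.0,0.0])

```text
time_s: 34.75
tool_pos: [0.5345, -0.1148, 0.1688]
tool_rot: [-180.0, -36.0, 9.2]
force: [0.3, 0.7, -0.3]
grip_width: 0.0361
```

Call:
servo_tool(commands=[8.4,0.0,-21.0,0,-6.01,0.05,6.2,0.0,-21.8,0,-6.01,0.05,3.9,-0.1,-22.3,0,-6.01,0.05,1.5,0.0,-22.6,0,-6.01,0.05,-0.8,0.0,-22.7,0,-6.01,0.05,-3.2,0.0,-22.4,0,-6.01,0.05,0,0,-20,0,0,0,0,0,-20,0,0,0,0,0,0,0,0,0])

```text
time_s: 35.65
tool_pos: [0.5034, -0.1204, 0.3424]
tool_rot: [-180.0, -0.2, 9.0]
force: [0.1, -0.5, 0.4]
grip_width: 0.0358
```

```bash
python3 - <<'E'
from h import *
T0=pose(); print(T0[:3,3],wc(T0[:3,3]).round(4),monitor.get_obs()['qpos'].round(1))
for c in ('side','scene'):
    p,d,W=cloud(c); L=wc(W)
    if c=='scene': crop(p,130,130,300,300,3,'u2.png')
    else: crop(p,220,40,400,240,3,'u1.png')
    m=(p.max(-1)<60)&(L[...,2]>.2)&(L[...,2]<.32)&(L[...,0]>.1)&(L[...,0]<.2)&(abs(L[...,1]+.035)<.05)
    q=L[m]; print(c,len(q),q[q[:,2]>q[:,2].max()-.02].mean(0),q.min(0),q.max(0))
    m=(p[...,2]>90)&(p[...,0]<60)&(L[...,2]>.1)&(L[...,0]>.05)&(L[...,0]<.16)&(abs(L[...,1])<.08); q=L[m]; print(len(q))
    if len(q): print('lid lean',np.degrees(np.polyfit(q[:,2],q[:,0],1)[0]),q[:,2].max())
    m=(p[...,0]>150)&(p[...,1]<70)&(p[...,2]<70)&(L[...,0]<-.095)&(L[...,0]>-.15)&(L[...,2]>.06); q=L[m]; print('hasp',len(q),q.mean(0) if len(q) else 0)
E
```

```text
[ 0.50338378 -0.12040469  0.34242688] [-0.0185  0.0445  0.3424] [  6.7   0.2   3.9  90.5  -0.1  89.1 -70.4]
side 102 [ 0.16062589 -0.03058888  0.2611449 ] [ 0.14096572 -0.06457446  0.24436268] [ 0.16903121 -0.00098363  0.26808428]
1980
lid lean 13.557058565733236 0.2445301043173649
hasp 60 [-0.12343874  0.0535283   0.11432229]
scene 176 [ 0.16746453 -0.04110346  0.26293365] [ 0.13930068 -0.06955282  0.21502928] [0.17584308 0.00684404 0.26906243]
267
lid lean 12.958657323900272 0.245793225046421
hasp 34 [-0.11874546  0.05150829  0.1152851 ]
```

View pics/u1.png

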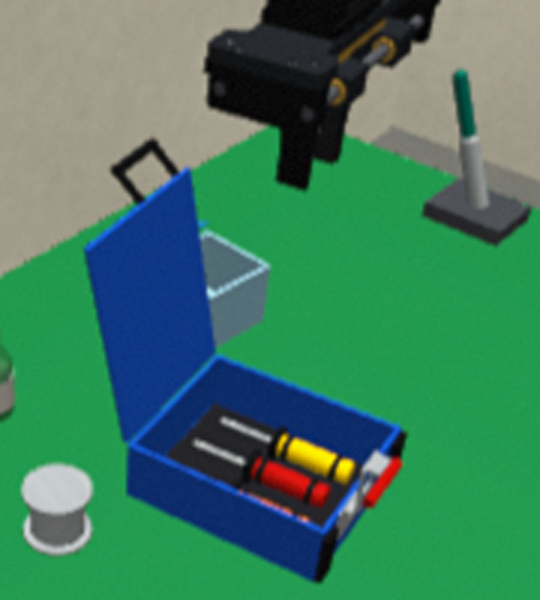

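View pics/u2.png

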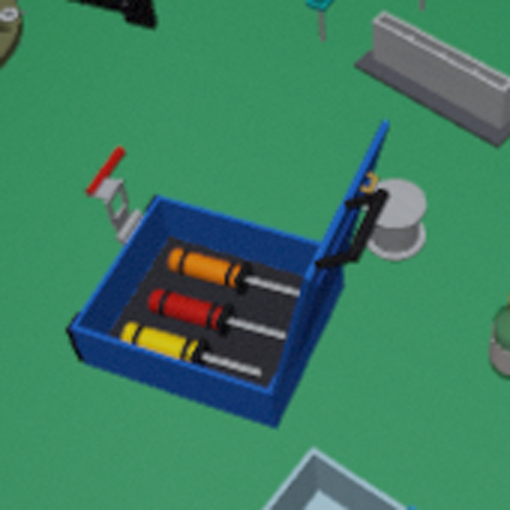

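```bash
python3 - <<'E'
from h import *
T=rows(cw(.167,-.036,.34),down(90+CY),step=40,ang=8.2)
E
```

```text
CALL [17.0, 7.4, -0.1, -0.01, -0.01, -8.18, 15.8, 9.7, 0.0, -0.01, -0.01, -8.18, 14.2, 11.8, -0.1, -0.01, -0.01, -8.18, 12.4, 13.8, -0.1, -0.01, -0.01, -8.18, 10.3, 15.4, 0.0, -0.01, -0.01, -8.18, 8.0, 16.6, -0.1, -0.01, -0.01, -8.18, 5.5, 17.7, -0.1, -0.01, -0.01, -8.18, 3.0, 18.3, 0.0, -0.01, -0.01, -8.18, 0.4, 18.5, -0.1, -0.01, -0.01, -8.18, -2.3, 18.4, 0.0, -0.01, -0.01, -8.18]
CALL [-4.8, 17.8, -0.1, -0.01, -0.01, -8.18]
```

Call:
servo_tool(commands=[17.0,7.4,0,0,0,-8.18,15.8,9.7,0.0,0,0,-8.18,14.2,11.8,0,0,0,-8.18,12.4,13.8,0,0,0,-8.18,10.3,15.4,0.0,0,0,-8.18,8.0,16.6,0,0,0,-8.18,5.5,17.7,0,0,0,-8.18,3.0,18.3,0.0,0,0,-8.18,0.4,18.5,0,0,0,-8.18,-2.3,18.4,0.0,0,0,-8.18], jaw=30)

```text
time_s: 36.75
tool_pos: [0.6812, -0.1667, 0.3378]
tool_rot: [-179.8, -0.2, 91.1]
force: [1.1, 0.6, -0.1]
grip_width: 0.03
```

Call:
servo_tool(commands=[-4.8,17.8,0,0,0,-8.18,0,0,0,0,0,0,0,0,0,0,0,0])

```text
time_s: 37.05
tool_pos: [0.6983, -0.1711, 0.3379]
tool_rot: [-179.8, -0.2, 98.8]
force: [0.2, 0.3, 0.2]
grip_width: 0.0301
```

```bash
python3 - <<'E'
from h import *
T=pose(); print(T[:3,3],wc(T[:3,3]).round(4),monitor.get_obs()['qpos'].round(1),monitor.get_obs()['tool_rot'])
p,d=read_camera('wrist'); p,d,W=cloud('wrist',p,d,T); L=wc(W)
m=(p.max(-1)<90)&(L[...,2]>.245)&(L[...,2]<.28)&(L[...,0]>.12)&(L[...,0]<.2)&(abs(L[...,1]+.035)<.06)
q=L[m]; print(len(q), np.median(q,0) if len(q) else 0,q.min(0),q.max(0))
q=p.copy()
for X in ((.169,-.064,.263),(.169,-.034,.263),(.169,-.004,.263)): cv2.circle(q,tuple(int(v) for v in proj('wrist',cw(*X),T)[0]),2,(0,255,0),1)
crop(q,120,140,400,320,2.8,'v1.png')
E
```

```text
[ 0.6983312  -0.17105363  0.3378793 ] [ 0.1663 -0.0357  0.3379] [12.8 26.5 -1.8 59.2  0.7 94.6 20. ] [-179.81095258   -0.1904357    98.77085969]
1087 [ 0.16604118 -0.02896527  0.26558383] [ 0.14076811 -0.06434207  0.24500109] [ 0.17288567 -0.00229354  0.26882777]
```

View pics/v1.png

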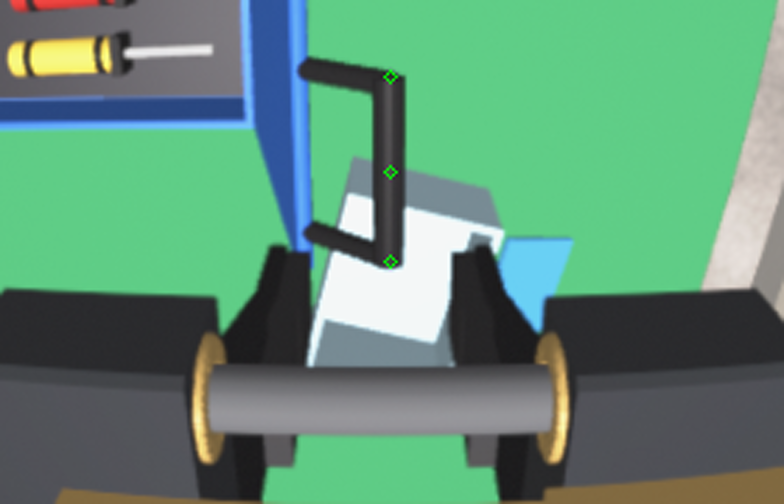

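Call:
servo_tool(commands=[1.5,2.5,30,0,0,0,0,0,25,0,0,0,0,0,15,0,0,0,0,0,14,0,0,0,0,0,0,0,0,0])

```text
time_s: 37.6
tool_pos: [0.7, -0.169, 0.2539]
tool_rot: [-179.8, -0.2, 98.9]
force: [-0.3, -0.9, 0.5]
grip_width: 0.0297
```

Call:
servo_tool(commands=[0,0,0,0,0,0,0,0,0,0,0,0,0,0,0,0,0,0,0,0,0,0,0,0,0,0,0,0,0,0], jaw=0, newtons=20)

```text
time_s: 38.1
tool_pos: [0.7005, -0.1695, 0.2569]
tool_rot: [-179.9, -0.1, 98.9]
force: [-6.2, 0.8, 4.7]
grip_width: 0.0096
```

```bash
python3 - <<'E'
import numpy as np
th=np.linspace(1.8,0,34); y=-213*np.cos(th)+27*np.sin(th); z=-(27*np.cos(th)+213*np.sin(th))
o=[]
for i in range(33): o+=[0,float(round(y[i+1]-y[i],1)),float(round(z[i+1]-z[i],1)),0,0,0]
for k in range(0,198,48):print(o[k:k+48])
E
```

```text
[0, -11.1, -3.8, 0, 0, 0, 0, -11.3, -3.2, 0, 0, 0, 0, -11.4, -2.5, 0, 0, 0, 0, -11.6, -1.9, 0, 0, 0, 0, -11.6, -1.3, 0, 0, 0, 0, -11.7, -0.6, 0, 0, 0, 0, -11.7, -0.0, 0, 0, 0, 0, -11.7, 0.6, 0, 0, 0]
[0, -11.6, 1.3, 0, 0, 0, 0, -11.6, 1.9, 0, 0, 0, 0, -11.4, 2.5, 0, 0, 0, 0, -11.3, 3.1, 0, 0, 0, 0, -11.1, 3.8, 0, 0, 0, 0, -10.9, 4.4, 0, 0, 0, 0, -10.6, 4.9, 0, 0, 0, 0, -10.3, 5.5, 0, 0, 0]
[0, -10.0, 6.1, 0, 0, 0, 0, -9.7, 6.6, 0, 0, 0, 0, -9.3, 7.1, 0, 0, 0, 0, -8.9, 7.6, 0, 0, 0, 0, -8.5, 8.1, 0, 0, 0, 0, -8.0, 8.5, 0, 0, 0, 0, -7.5, 9.0, 0, 0, 0, 0, -7.0, 9.4, 0, 0, 0]
[0, -6.5, 9.7, 0, 0, 0, 0, -6.0, 10.1, 0, 0, 0, 0, -5.4, 10.4, 0, 0, 0, 0, -4.8, 10.7, 0, 0, 0, 0, -4.3, 10.9, 0, 0, 0, 0, -3.7, 11.1, 0, 0, 0, 0, -3.0, 11.3, 0, 0, 0, 0, -2.4, 11.5, 0, 0, 0]
[0, -1.8, 11.6, 0, 0, 0]
```

Call:
servo_tool(commands=[0,-11.1,-3.8,0,0,0,0,-11.3,-3.2,0,0,0,0,-11.4,-2.5,0,0,0,0,-11.6,-1.9,0,0,0,0,-11.6,-1.3,0,0,0,0,-11.7,-0.6,0,0,0,0,-11.7,0,0,0,0,0,-11.7,0.6,0,0,0])

```text
time_s: 38.9
tool_pos: [0.6091, -0.1836, 0.2683]
tool_rot: [-180.0, -0.1, 98.9]
force: [0.9, -0.7, -0.7]
grip_width: 0.009
```

Call:
servo_tool(commands=[0,-11.6,1.3,0,0,0,0,-11.6,1.9,0,0,0,0,-11.4,2.5,0,0,0,0,-11.3,3.1,0,0,0,0,-11.1,3.8,0,0,0,0,-10.9,4.4,0,0,0,0,-10.6,4.9,0,0,0,0,-10.3,5.5,0,0,0])

```text
time_s: 39.7
tool_pos: [0.5213, -0.197, 0.2405]
tool_rot: [-179.9, -0.2, 99.0]
force: [0.3, 0.9, -0.3]
grip_width: 0.009
```

Call:
servo_tool(commands=[0,-10.0,6.1,0,0,0,0,-9.7,6.6,0,0,0,0,-9.3,7.1,0,0,0,0,-8.9,7.6,0,0,0,0,-8.5,8.1,0,0,0,0,-8.0,8.5,0,0,0,0,-7.5,9.0,0,0,0,0,-7.0,9.4,0,0,0])

```text
time_s: 40.5
tool_pos: [0.4537, -0.2076, 0.1779]
tool_rot: [-180.0, -0.1, 99.0]
force: [0.5, 2.1, 1.2]
grip_width: 0.0094
```

```bash
python3 - <<'E'
from h import *
T=pose(); print(wc(T[:3,3]).round(4))
p,d,W=cloud('side'); crop(p,220,40,400,240,3,'x1.png')
E
```

```text
[-0.0811 -0.0339  0.1779]
```

View pics/x1.png

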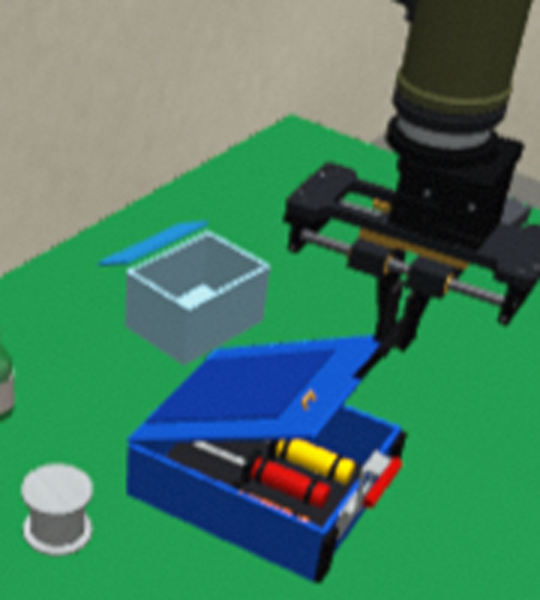

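Call:
servo_tool(commands=[0,-6.5,9.7,0,0,0,0,-6.0,10.1,0,0,0,0,-5.4,10.4,0,0,0,0,-4.8,10.7,0,0,0,0,-4.3,10.9,0,0,0,0,-3.7,11.1,0,0,0,0,-3.0,11.3,0,0,0,0,-2.4,11.5,0,0,0])

```text
time_s: 41.35
tool_pos: [0.4186, -0.2133, 0.0921]
tool_rot: [-180.0, -0.1, 99.0]
force: [1.2, 3.1, -0.3]
grip_width: 0.0094
```

Call:
servo_tool(commands=[0,-1.8,9,0,0,0,0,0,0,0,0,0,0,0,0,0,0,0])

```text
time_s: 41.65
tool_pos: [0.4173, -0.2135, 0.0841]
tool_rot: [-180.0, -0.1, 99.0]
force: [1.1, 2.2, -1.1]
grip_width: 0.0096
```

Call:
servo_tool(commands=[0,0,3,0,0,0,0,0,0,0,0,0,0,0,0,0,0,0])

```text
time_s: 41.95
tool_pos: [0.4171, -0.2136, 0.0818]
tool_rot: [-180.0, -0.1, 99.0]
force: [-1.5, 4.2, 4.3]
grip_width: 0.0093
```

```bash
python3 - <<'E'
from h import *
for c in ('side','scene'):
    p,d,W=cloud(c); L=wc(W)
    crop(p,250,120,400,240,5,'y_%s.png'%c) if c=='side' else 0
    m=(p[...,2]>120)&(p[...,0]<90)&(L[...,2]>.05)&(L[...,2]<.12)&(abs(L[...,0])<.09)&(abs(L[...,1])<.07); q=L[m]; print(len(q))
    if len(q)>20: print(np.polyfit(q[:,0],q[:,2],1),np.median(q[:,2]))
E
```

```text
2391
[0.00842981 0.06762018] 0.06761223461629484
2829
[0.00987388 0.06756598] 0.06767772047437713
```

View pics/y_side.png

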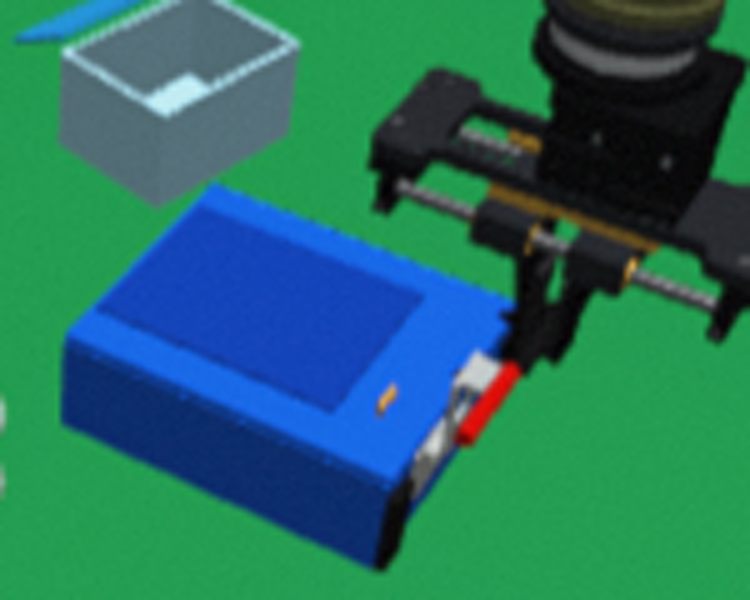

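Call:
servo_tool(commands=[0,0,0,0,0,0,0,0,0,0,0,0,0,0,0,0,0,0,0,0,-20,0,0,0,0,0,-40,0,0,0,0,0,-45,0,0,0,0,0,0,0,0,0], jaw=36)

```text
time_s: 42.75
tool_pos: [0.4204, -0.2161, 0.1922]
tool_rot: [179.5, 0.3, 98.9]
force: [0.9, -0.6, 0.6]
grip_width: 0.036
```

```bash
python3 - <<'E'
from h import *
T=pose(); print(wc(T[:3,3]))
T=rows(cw(-.122,.063,.19),down(90+CY),step=40)
E
```

```text
[-0.11526735 -0.03717013  0.19215402]
CALL [33.4, -2.2, 0.5, 0.17, 0.09, 0.0, 33.4, -2.3, 0.6, 0.17, 0.09, 0.0, 33.4, -2.2, 0.7, 0.17, 0.09, 0.0]
```

Call:
servo_tool(commands=[33.4,-2.2,0.5,0.1,0.09,0.0,33.4,-2.3,0.6,0.1,0.09,0.0,33.4,-2.2,0.7,0.1,0.09,0.0,0,0,0,0,0,0,0,0,0,0,0,0])

```text
time_s: 43.25
tool_pos: [0.3945, -0.116, 0.1843]
tool_rot: [-179.7, -0.3, 99.0]
force: [-0.1, -0.0, -0.1]
grip_width: 0.0363
```

```bash
python3 - <<'E'
from h import *
T=pose(); print(wc(T[:3,3]).round(4),monitor.get_obs()['tool_rot'])
p,d=read_camera('wrist'); p,d,W=cloud('wrist',p,d,T); L=wc(W)
m=(p[...,0]>140)&(p[...,1]<80)&(p[...,2]<80)&(L[...,2]>.08)&(L[...,2]<.14)&(abs(L[...,0]+.12)<.04)
q=L[m]; print(len(q),np.median(q,0),q.min(0),q.max(0))
q=p.copy(); cv2.circle(q,tuple(int(v) for v in proj('wrist',cw(-.122,.063,.109),T)[0]),2,(0,255,0),1)
crop(q,120,140,400,320,2.8,'z1.png')
E
```

```text
[-0.1253  0.0657  0.1843] [-179.66005258   -0.33124157   99.01001938]
532 [-0.12220079  0.05596585  0.11483425] [-0.12655665  0.02831181  0.11167513] [-0.11809088  0.08172867  0.1176113 ]
```

View pics/z1.png

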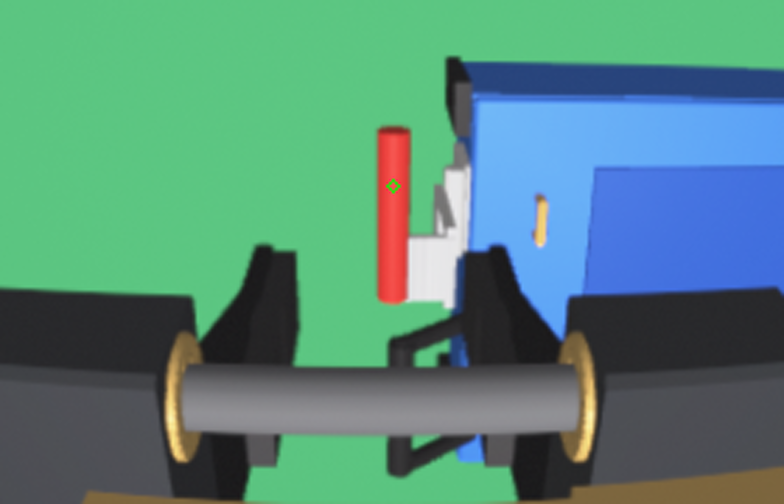

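Call:
servo_tool(commands=[-1,3,35,0,0,0,0,0,25,0,0,0,0,0,15,0,0,0,0,0,11,0,0,0,0,0,0,0,0,0])

```text
time_s: 43.8
tool_pos: [0.3962, -0.1165, 0.0972]
tool_rot: [-179.5, -0.4, 98.9]
force: [-0.3, 0.3, 0.6]
grip_width: 0.0359
```

Call:
servo_tool(commands=[0,0,0,0,0,0,0,0,0,0,0,0,0,0,0,0,0,0,0,0,0,0,0,0,0,0,0,0,0,0], jaw=0, newtons=10)

```text
time_s: 44.3
tool_pos: [0.3977, -0.1159, 0.0991]
tool_rot: [-179.7, -0.4, 99.0]
force: [-0.7, 0.1, 1.9]
grip_width: 0.0098
```

Call:
servo_tool(commands=[0,4.5,-1.9,0,0,0,0,4.6,-1.5,0,0,0,0,4.8,-1.1,0,0,0,0,4.8,-0.6,0,0,0,0,4.9,-0.2,0,0,0,0,4.9,0.3,0,0,0,0,0,0,0,0,0])

```text
time_s: 45.0
tool_pos: [0.4266, -0.1114, 0.1035]
tool_rot: [-179.7, -0.4, 99.0]
force: [0.1, -1.5, 0.9]
grip_width: 0.0097
```

Call:
servo_tool(commands=[0,4.8,0.8,0,0,0,0,4.7,1.2,0,0,0,0,4.6,1.6,0,0,0,0,4.4,2.1,0,0,0,0,4.2,2.5,0,0,0,0,0,0,0,0,0])

```text
time_s: 45.6
tool_pos: [0.4485, -0.1078, 0.0947]
tool_rot: [-179.7, -0.4, 99.0]
force: [-0.2, -1.5, 0.2]
grip_width: 0.0095
```

Call:
servo_tool(commands=[0,3.9,2.8,0,0,0,0,3.7,3.2,0,0,0,0,3.3,3.5,0,0,0,0,3.0,3.8,0,0,0,0,2.6,4.1,0,0,0,0,0,0,0,0,0])

```text
time_s: 46.2
tool_pos: [0.4646, -0.1051, 0.0771]
tool_rot: [-179.7, -0.4, 99.0]
force: [1.0, -2.1, -0.2]
grip_width: 0.0094
```

```bash
python3 - <<'E'
from h import *
T=pose(); print(wc(T[:3,3]).round(4))
p,d,W=cloud('side'); crop(p,250,120,400,240,5,'aa.png')
E
```

```text
[-0.0544  0.0656  0.0771]
```

View pics/aa.png

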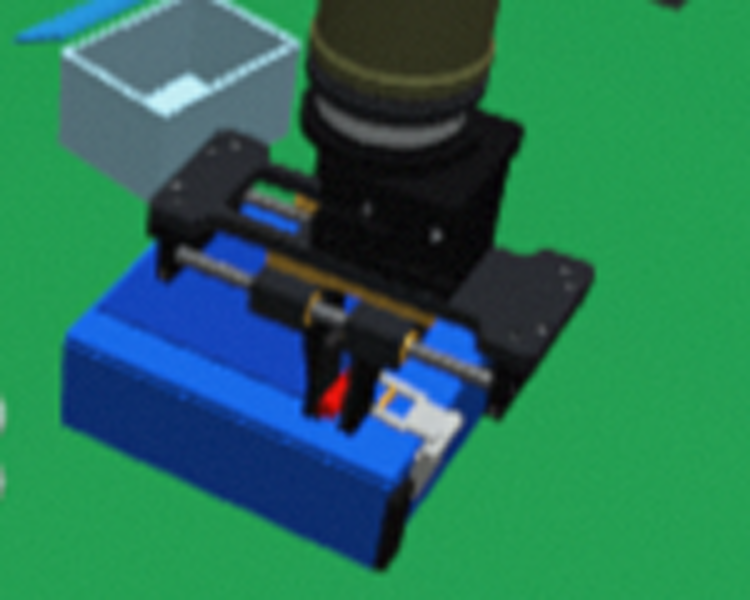

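Call:
servo_tool(commands=[0,1,3,0,0,0,0,0,0,0,0,0,0,0,0,0,0,0])

```text
time_s: 46.55
tool_pos: [0.4657, -0.105, 0.0749]
tool_rot: [-179.8, -0.4, 99.0]
force: [2.5, -1.9, 0.6]
grip_width: 0.0092
```

Call:
servo_tool(commands=[0,0.5,2,0,0,0,0,0,0,0,0,0,0,0,0,0,0,0])

```text
time_s: 46.85
tool_pos: [0.4667, -0.1048, 0.0731]
tool_rot: [-179.8, -0.4, 99.0]
force: [4.4, -0.9, 1.2]
grip_width: 0.0094
```

Call:
servo_tool(commands=[0,0,0,0,0,0,0,0,0,0,0,0,0,0,0,0,0,0,0,0,-20,0,0,0,0,0,-40,0,0,0,0,0,-50,0,0,0,0,0,-50,0,0,0,0,0,0,0,0,0], jaw=36)

```text
time_s: 47.65
tool_pos: [0.4698, -0.1062, 0.2395]
tool_rot: [179.7, -0.2, 99.0]
force: [0.4, -0.5, -0.4]
grip_width: 0.036
```

```bash
python3 - <<'E'
from h import *
T=pose(); print(wc(T[:3,3]).round(4))
p,d=read_camera('wrist'); p,d,W=cloud('wrist',p,d,T); L=wc(W)
def hb(p,L):
    m=(p[...,0]>140)&(p[...,1]<80)&(p[...,2]<80)&(L[...,2]>.07)&(L[...,2]<.14)&(abs(L[...,0]+.06)<.05)&(abs(L[...,1]-.05)<.05)
    q=L[m]; print(len(q),np.median(q,0).round(4))
hb(p,L)
for c in ('side','scene'):
    p,d,W=cloud(c); L=wc(W); hb(p,L)
    z=np.load(c+'0.npz'); hb(z['p'],wc(z['W']))
    m=(p[...,2]>120)&(p[...,0]<90)&(L[...,2]>.05)&(L[...,2]<.12)&(abs(L[...,0])<.09)&(abs(L[...,1])<.07); q=L[m]; print('lid',np.polyfit(q[:,0],q[:,2],1))
    z=np.load(c+'0.npz'); L=wc(z['W']);p0=z['p']; m=(p0[...,2]>120)&(p0[...,0]<90)&(L[...,2]>.05)&(L[...,2]<.12)&(abs(L[...,0])<.09)&(abs(L[...,1])<.07); q=L[m]; print('lid0',np.polyfit(q[:,0],q[:,2],1))
    crop(p,250,120,400,240,5,'bb.png') if c=='side' else crop(p,130,170,350,370,3,'bc.png')
E
```

```text
[-0.0494  0.0637  0.2395]
282 [-0.0534  0.0564  0.0926]
50 [-0.0546  0.055   0.0927]
52 [-0.0554  0.0535  0.0939]
lid [0.00706035 0.06763325]
lid0 [0.00720354 0.06766465]
41 [-0.0491  0.0525  0.0925]
40 [-0.0502  0.052   0.0945]
lid [0.00772404 0.06761626]
lid0 [0.00771416 0.0676135 ]
```

View pics/bb.png

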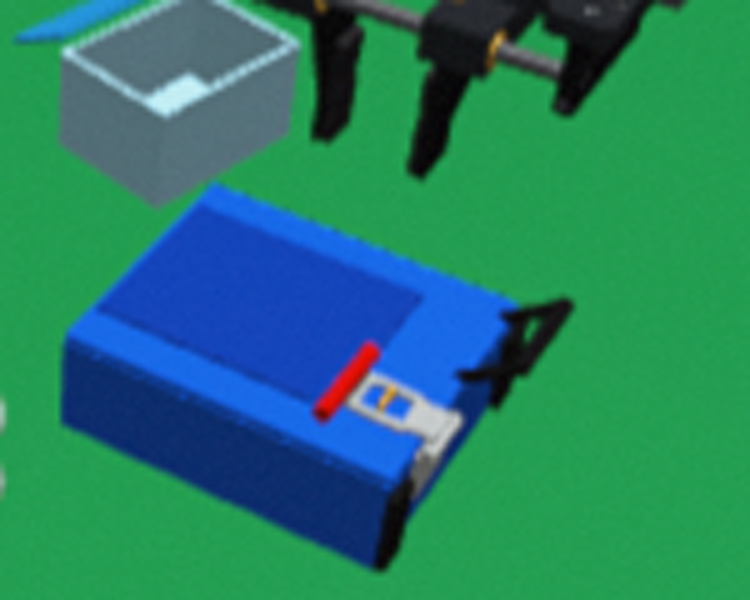

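View pics/bc.png

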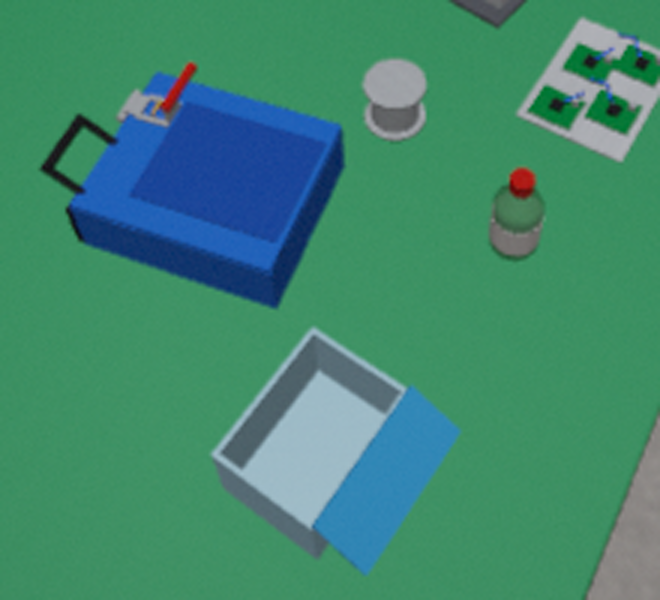

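```bash
python3 -c "
from h import *
print(env.sign_off(), monitor.get_obs()['time_s'])"
```

```text
the job is handed in; nothing more can be done
the job is handed in; nothing more can be done
```

The job is done and handed in at about 48 s of the 210 s. I swung the hasp off and opened the lid to its stop. Then I moved the three screwdrivers that were there (yellow, red, orange) from the stand into the case, shut the lid and swung the hasp back down. The grey driver was absent, and I left the turquoise look-alikes alone.

**Drivers:** pictures taken before closing showed all three lying flat and side by side inside the case. With the lid shut they can't be seen, so I could not check them again after that.

**Lid and hasp:** the lid's top measured the same height and slope as at the start. The hasp bar came out about 1–2 mm lower than its starting height, so it lies flat over the catch.

**Bystanders:** the reel, bottle, panel and carton looked unmoved in the last picture. I did not measure their shift in numbers.

**Robot:** the gripper was about 17 cm above the lid and touching nothing. No check failed or disagreed.

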